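# Press the axle cap onto the spindle shaft

### The job

Pick up the blue-handled fork with the brass push-on cap lying on it, carry the cap level to the spindle unit, set it over the upright shaft and draw the fork out from under it. Lay the fork back flat on its rest as you found it, and then press the cap straight down the shaft until its teeth bite and its collar sits fully home on the wheel's hub. Keep your fingers off the cap until it stands on the shaft, do not tip it, and leave the other things alone.

Things in the scene. Friction and masses are not known exactly. Their poses are not given: they have to be found in the camera images.
- cap: Brass push-on cap like a mushroom, about 0.1 kg: round head 66 mm across, 5 mm thick, on a hollow collar 34 mm outside, 23 mm bore, 48 mm long, open below, closed by the head. Origin: centre of the collar's lower edge, z up; head's underside at z = 48 mm. Four sprung teeth in the bore, 20 mm up, leave 17 mm free. Starts lying on the fork's tines, collar hanging down through the slot.
- cap_top (a point): Centre of the flat button (44 mm across, 4 mm high) on top of the head, 57 mm above the cap's origin: press here. Under its own weight the cap comes to stand on the shaft's taper, its lower edge about 14 mm above the hub face; pushing it home takes about 8 to 16 N at first, then 5 to 9 N, and the teeth then hold it.
- fork: Setting fork, 226 mm long, 0.2 kg. Origin on its underside; y runs along the handle, tines to -y, z up. Blue handle 18 mm wide (x), z 0 to 24 mm, y -30 to +110 mm. Flat aluminium blade 70 mm wide, 6 mm thick, y -20 to -66 mm, then two 16 mm tines beside an open 38 mm slot, to y -116 mm. Loaded, it balances near y = -20 mm; grip across the handle at y 0 to 10 mm. Starts on its rest.
- fork_slot (a point): Point on the fork's upper face in the middle of the slot, 85 mm from the fork's origin towards the tines; the cap's axis starts here to within a couple of mm.
- rest: Fixed fork rest: grey base 90 x 210 mm with two white blocks, flat tops 55 mm above the table: under the blade (74 mm wide, y -56 to -34 mm) and under the handle (60 mm wide, y 75 to 101 mm). Origin: centre of its underside. The fork belongs flat on both blocks, along the rest, handle to the rest's +y, its origin above the rest's origin (within 25 mm).
- unit: Fixed spindle unit: steel pillar frame 150 x 130 mm, 58 mm high, with a black wheel 100 mm across on top and an upright shaft in its centre. Origin: centre of its underside.
- hub_face (a point): Centre of the flat aluminium hub face (46 mm across) of the wheel, 78 mm above the table, at the shaft's foot, z up. The plain steel shaft stands 44 mm above it: 20 mm in diameter for 28 mm, then a taper 16 mm long to 8 mm at the tip. When the cap is home, its lower edge rests on this face.
- hexkeys: Bystander: blue hex-key holder 45 x 85 x 26 mm; origin under its centre.
- solvent: Bystander: white bottle with a red lid, 54 mm across, 130 mm high; origin under its centre.
- driver: Bystander: screwdriver lying on the mat, 190 mm long.
There are look-alikes about, which are no part of the job. Several things have the shape of the cap; the one meant has the colours described above.

How it is judged (in metres and radians):
On the way, in this order (a step that is already met when the one before it is completed fails the run):
1. the fork is lifted clear of its rest with the cap lying level on it (z of fork in the frame of rest above 0.085 m and distance between cap and fork_slot below 0.056 m and angle between cap's own z axis and vertical below 0.2 rad and contact force between cap and fork above 0.2 N), for 0.2 s.
2. the cap stands on the shaft, not yet pressed, and the fork is drawn out from under it (horizontal distance between cap and hub_face below 0.006 m and angle between cap's own z axis and vertical below 0.2 rad and z of cap in the frame of hub_face between 0.008 and 0.02 m and horizontal distance between fork_slot and cap above 0.05 m and contact force between cap and fork below 0.05 N), for 0.2 s.
3. the fork lies back on its rest, let go, with the cap still standing unpressed on the shaft (horizontal distance between cap and hub_face below 0.006 m and angle between cap's own z axis and vertical below 0.2 rad and x of fork in the frame of rest between -0.03 and 0.03 m and y of fork in the frame of rest between -0.025 and 0.025 m and z of fork in the frame of rest between 0.05 and 0.06 m and angle between fork's own z axis and vertical below 0.05 rad and angle between the y axis of fork and the y axis of rest, either way round below 0.35 rad and y of fork_slot in the frame of rest below -0.04 m and contact force between the fingers and fork below 0.2 N and linear speed of fork below 0.02 m/s and z of cap in the frame of hub_face between 0.006 and 0.02 m), for 0.2 s.
4. the cap is pressed home on the hub (horizontal distance between cap and hub_face below 0.004 m and angle between cap's own z axis and vertical below 0.06 rad and z of cap in the frame of hub_face below 0.002 m), for 0.2 s.
At the end, for the whole second after the job is handed in: The cap is on the shaft, upright within 3.4 degrees, centred within 4 mm, its lower edge within 2 mm of the hub face and at rest; the fork lies flat and let go on both blocks of its rest, within 25 mm lengthwise and 30 mm sideways of its place and 20 degrees of the rest's direction (all of step 4 and linear speed of cap below 0.01 m/s and x of fork in the frame of rest between -0.03 and 0.03 m and y of fork in the frame of rest between -0.025 and 0.025 m and z of fork in the frame of rest between 0.05 and 0.06 m and angle between fork's own z axis and vertical below 0.05 rad and angle between the y axis of fork and the y axis of rest, either way round below 0.35 rad and y of fork_slot in the frame of rest below -0.04 m and contact force between the fingers and fork below 0.2 N and linear speed of fork below 0.02 m/s); the robot touches nothing.
It fails at once if the cap is tipped by more than 23 degrees (angle between cap's own z axis and vertical above 0.4 rad).
It fails at once if the fingers touch the cap before it stands on the shaft (contact force between the fingers and cap above 0.5 N and (z of cap in the frame of hub_face above 0.025 m or horizontal distance between cap and hub_face above 0.012 m)).
It fails at once if a bystander is moved by more than 3 cm (distance of any of hexkeys, solvent, driver from where it was at the start of the episode above 0.03 m).
It also fails if it takes over 67 s, if anything falls off the work surface, if the arm or the gripper's body presses on something with over 40 N, if the wrist force passes 120 N, or if a joint passes its speed limit or range.

### The arm

A 6-joint arm with a two-finger parallel gripper is mounted at the origin on the work surface. World frame = base frame: x ahead of the robot, y to its left, z up, the work surface at z = 0. Lengths are in m, angles in degrees, forces in N, time in s.
With the tool pointing down it reaches from about 0.375 to 0.975 m from the base axis. Payload 3.8 kg.
Tool frame: the origin (TCP) lies between the finger pads; the fingertips stand 25 mm ahead of it and the grasp point (between the pads) lies 6 mm ahead of it; y points along the fingers, x is the direction in which the jaws open and shut, and the axes are right-handed (so a half turn about y gives the same grasp; the last joint's range is limited). The gripper opens to 88 mm and grips with 3 to 60 N. Pads are 18 mm wide; open, the fingers measure 123 mm over their backs; the gripper's body (75 mm by 187 mm) begins 45 mm behind the grasp point.
Start: joints at [66.125, 15.12, 91.902, -0, 72.978, -2.114], TCP at [0.25, 0.627, 0.264] pointing down, gripper open.
Joint ranges: [-150.88, 150.88], [-54.13, 125.18], [17.81, 147.31], [-75.09, 255.09], [0, 152.58], [-146.25, 146.25]. Speed limits (degrees/s): [147.25, 147.25, 180, 180, 180, 180].

### API

Orientations are given as a 3x3 rotation matrix whose columns are the frame's x, y, z axes.
In Python, from rig import ctrl gives the robot as it stands.
- The arm moves only by the tool arm_command, never from a script. Its argument "rows" is a list of rows, each an object of numbers: "dx", "dy", "dz": the shift along the tool's x, y, z in cm; "ax", "ay", "az": the turn, a rotation vector about the tool's x, y, z in rad; "grip": the opening in per cent of the stroke, from 0 (shut) to 100 (fully open). In form: [{"dx": .., "dy": .., "dz": .., "ax": .., "ay": .., "az": .., "grip": ..}, ...]. A call has 1 to 12 rows; each row shifts and turns the commanded pose from where the row before left it, along the tool's axes as they then stand; what a row does not reach is not made up. A row lasts 1/12 s, in which the tool goes at most 41.7 mm and 7.16 degrees, less where a joint would pass 70% of its speed; a pose out of reach is approached as far as the arm can. A call with a gripper value outside its range is refused whole. The fingers move at their own pace and stop on an object; "squeeze" is the grip in N (left out, the last holds). Time passes only in rows, so rows that do not move let the fingers close. It gives the time, the measured TCP pose, the force and the opening at its end, in the units of the state.
- ctrl.observe(): the state, without advancing time (a new reading comes with each control period).
- ctrl.get_image(name): name is "side" or "top" or "wrist"; returns the picture (480x640x3 uint8, red, green, blue); there is no depth.
- ctrl.camera_params(name): a dict with "fx", "fy", "cx", "cy" (pixels), "distortion" ([k1, k2, p1, p2, k3] as OpenCV has them; the pictures are not rectified), "origin" and "orientation" of the camera in the world; the wrist camera has in their place "hand_eye" (4x4, takes a point from camera to tool coordinates, whose origin is the TCP and whose axes are the tool frame's). Camera axes: x right, y down, z forward; pixel columns grow to the right and rows downward; lengths in m; the calibration is good to about 2 mm. A picture is of the moment at which its call begins: read the wrist's pose just before it. camera_params takes no time and is no camera call.
- ctrl.close_job(): hands the job in, once; it reports no verdict.
The state is a dict: "clock": time; "qpos": joint angles; "dq": joint speeds; "effort": joint torques, N m; "ee_pos": TCP position; "tool_rot": TCP orientation; "force": force on the tool from outside, world axes, zero at the start; "wrist_torque": the same for the moment, N m; "width": finger opening in m.
Only numpy, scipy, OpenCV 4.12 (cv2) and the standard library are available. Lean on these libraries where they do the work, as an engineer would, in place of code of your own. Each camera call takes 0.05 s, during which the arm holds its last target.

## Working session

There is one attempt and no reset: what is moved stays moved. The work goes in short steps, Python scripts to look and compute and a tool call to move; the robot and the scene stay as the last step left them, time stands still between calls to the robot, and variables do not carry over. Pictures are saved under pics/ and viewed, and the job is handed in when it is done.

Besides the shell and the picture viewer there is one more tool, called after "Emit:" in YAML: its name, and indented under it one key for each argument. arm_command: Moves the arm, as the interface text tells. Its arguments: {"type":"object","properties":{"rows":{"type":"array","items":{"type":"object","properties":{"dx":{"type":"number"},"dy":{"type":"number"},"dz":{"type":"number"},"ax":{"type":"number"},"ay":{"type":"number"},"az":{"type":"number"},"grip":{"type":"number"}}}},"squeeze":{"type":"number"}},"required":["rows"]}

```bash
ls; mkdir -p pics
python3 - <<'E'
from rig import ctrl
import cv2,json
print(ctrl.observe())
for n in ["side","top","wrist"]:
    im=ctrl.get_image(n); cv2.imwrite(f"pics/{n}0.png",im[:,:,::-1]); print(n,ctrl.camera_params(n))
E
```

```text
pics
{'clock': 0.0, 'qpos': array([ 6.61239273e+01,  1.51690158e+01,  9.19788259e+01, -9.76683788e-04,
        7.29793756e+01, -2.11461910e+00]), 'dq': array([ 0.05218133,  0.06871236, -0.05836275,  0.07829355,  0.01917517,
       -0.03037637]), 'effort': array([ 2.01296207e-04, -5.02114606e+01, -3.56875491e+01,  7.30005163e-02,
        2.98083632e-02, -1.95995281e-04]), 'ee_pos': array([0.24999978, 0.62629851, 0.26241253]), 'tool_rot': array([[ 3.70737471e-01, -8.83806581e-04, -9.28737286e-01],
       [ 9.28735055e-01, -2.03694372e-03,  3.70738519e-01],
       [-2.21944673e-03, -9.99997535e-01,  6.56507896e-05]]), 'force': array([ 0.14545372, -0.0044073 ,  0.50982084]), 'wrist_torque': array([ 0.02864471,  0.00616573, -0.0324843 ]), 'width': 0.08806773441195623}
side {'fx': 612.9124094343478, 'fy': 612.9124094343478, 'cx': 319.9513347199971, 'cy': 242.17291252933302, 'distortion': array([-0.08490355,  0.        ,  0.        ,  0.        ,  0.        ]), 'origin': array([0.41793913, 0.79022496, 0.73621594]), 'orientation': array([[-0.97551308, -0.11756747,  0.18588199],
       [-0.21
[... 374 characters left out ...]
9.89690266e-01,  1.43222998e-01],
       [-9.99999369e-01, -7.22636902e-04, -8.59695694e-04],
       [ 9.54330684e-04, -1.43222399e-01, -9.89690070e-01]])}
wrist {'fx': 427.2223420056697, 'fy': 427.2223420056697, 'cx': 314.8871155272607, 'cy': 238.35014926623722, 'distortion': array([0.02076163, 0.        , 0.        , 0.        , 0.        ]), 'hand_eye': array([[ 9.99999757e-01,  3.36804629e-04, -6.10408721e-04,
        -4.32716208e-04],
       [ 6.77708249e-04, -2.64228423e-01,  9.64459891e-01,
        -1.21524157e-01],
       [ 1.63547223e-04, -9.64460070e-01, -2.64228587e-01,
         6.80500863e-02],
       [ 0.00000000e+00,  0.00000000e+00,  0.00000000e+00,
         1.00000000e+00]])}
```

View pics/side0.png

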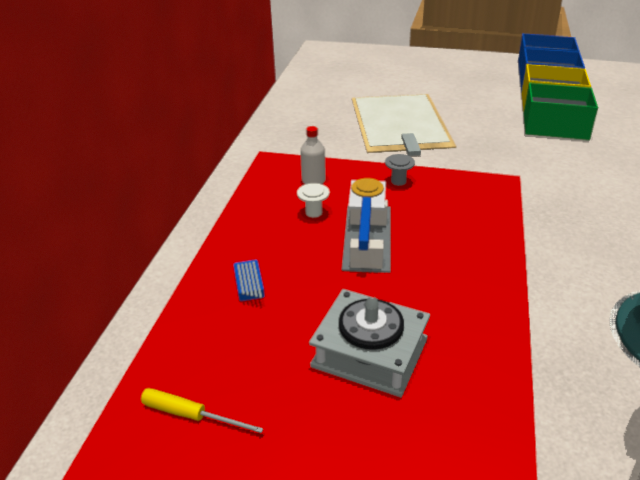

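View pics/top0.png

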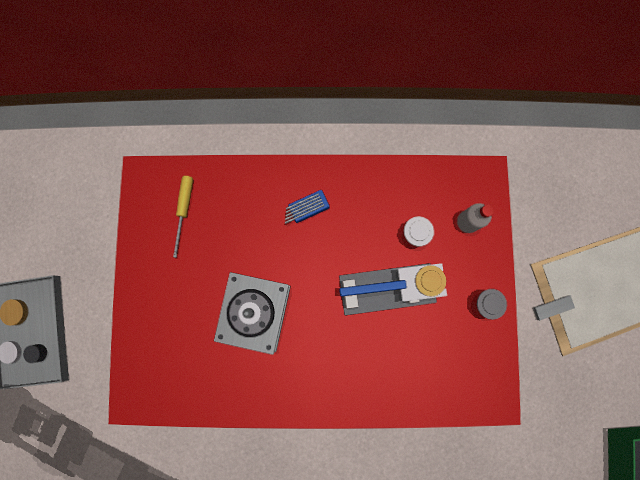

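View pics/wrist0.png

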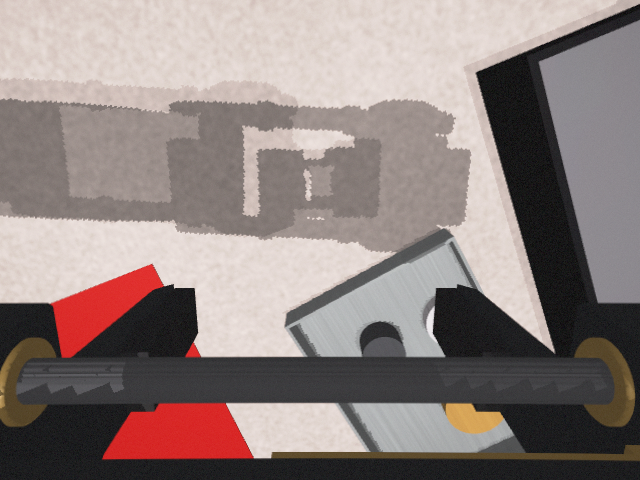

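```bash
cat > h.py <<'E'
import numpy as np,cv2
from rig import ctrl
def cam(n):
    p=ctrl.camera_params(n)
    K=np.array([[p['fx'],0,p['cx']],[0,p['fy'],p['cy']],[0,0,1]]);d=np.array(p['distortion'])
    if 'hand_eye' in p:
        o=ctrl.observe();R=np.array(o['tool_rot']);H=p['hand_eye'];O=o['ee_pos']+R@H[:3,3];R=R@H[:3,:3]
    else: R=np.array(p['orientation']);O=np.array(p['origin'])
    return K,d,R,O
def ray(c,px):
    K,d,R,O=c
    u=cv2.undistortPoints(np.array(px,float).reshape(-1,1,2),K,d)[:,0]
    return O,(R@np.c_[u,np.ones(len(u))].T).T
def plane(c,px,z):
    O,D=ray(c,px); return O+D*((z-O[2])/D[:,2])[:,None]
def proj(c,P):
    K,d,R,O=c
    return cv2.projectPoints((np.atleast_2d(P)-O)@R,np.zeros(3),np.zeros(3),K,d)[0][:,0]
def tri(c1,p1,c2,p2):
    A=[];b=[]
    for c,p in((c1,p1),(c2,p2)):
        O,D=ray(c,[p]);D=D[0]/np.linalg.norm(D[0]);M=np.eye(3)-np.outer(D,D);A.append(M);b.append(M@O)
    x=np.linalg.lstsq(np.vstack(A),np.hstack(b),rcond=None)[0];return x
def blobs(m,mn=20):
    cs=cv2.findContours(m.astype(np.uint8),cv2.RETR_EXTERNAL,cv2.CHAIN_APPROX_NONE)[0]
    return [c for c in cs if cv2.contourArea(c)>mn]
E
python3 - <<'E'
import cv2
for n,(a,b,c,d),s in [("top",(210,210,250,160),3),("side",(290,150,150,250),3)]:
    im=cv2.imread(f"pics/{n}0.png")[b:b+d,a:a+c]
    im=cv2.resize(im,None,fx=s,fy=s,interpolation=cv2.INTER_CUBIC)
    if im.shape[0]>600: im=im[:600]
    cv2.imwrite(f"pics/{n}0c.png",im)
E
python3 - <<'E'
from h import *
for n in ["top","side"]:
    im=cv2.imread(f"pics/{n}0.png");h=cv2.cvtColor(im,cv2.COLOR_BGR2HSV)
    H,S,V=[h[:,:,i].astype(int) for i in range(3)]
    for nm,m in [("blue",(H>100)&(H<130)&(S>150)&(V>60)),("brass",(H>10)&(H<28)&(S>130)&(V>120)),("grey",(S<60))]:
        for c in blobs(m,40):
            if cv2.contourArea(c)<6000: print(n,nm,cv2.contourArea(c),np.round(cv2.minAreaRect(c)[0],1),np.round(cv2.minAreaRect(c)[1:][0],1),round(cv2.minAreaRect(c)[2],1),np.round(cv2.fitEllipse(c)[0],1))
E
```

```text
top blue 470.0 [372.4 287.8] [ 8.3 65.9] 82.9 [373.8 287.6]
top blue 143.0 [308.6 205.7] [19.4 36.5] 65.6 [306.5 206.3]
top brass 422.0 [ 11. 312.] [24. 22.] 90.0 [ 10.9 312. ]
top brass 659.5 [430.5 280.5] [29. 29.] 90.0 [430.4 280.3]
top brass 365.0 [183.6 195.7] [10.5 40.6] 9.5 [183.6 195. ]
top grey 133.0 [637. 460.] [38.  4.] 90.0 [637.1 457.3]
side blue 86.0 [242.8 280.6] [37.4 14.3] 76.0 [245.  279.8]
side blue 408.0 [364.3 223. ] [10.  52.3] 2.9 [364.6 223.9]
side blue 1559.5 [546.1  52.4] [47.7 65.1] 74.7 [547.3  57.1]
side brass 1012.0 [172.1 403.4] [64.9 18.2] 16.7 [171.2 403.1]
side brass 429.5 [366.5 186.5] [17. 31.] 90.0 [366.9 186.7]
side brass 1010.0 [558.  75.] [65.6 17.8] 5.0 [557.7  75. ]
side brass 198.5 [562.5  21.5] [27. 13.] 90.0 [562.2  26. ]
side brass 155.5 [417.5  14.7] [29. 12.] 88.0 [419.   19.5]
side grey 164.5 [231.1 421.3] [62.9  4. ] 16.4 [233.  421.8]
side grey 2617.5 [365.5 226.5] [89. 47.] 90.0 [368.4 232.7]
side grey 117.0 [559.  100.7] [52.3  3.5] 4.5 [557.5 100.7]
```

View pics/top0c.png

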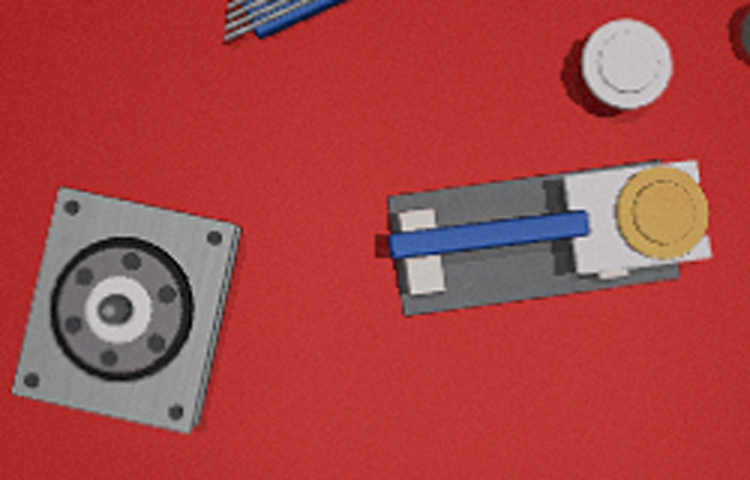

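View pics/side0c.png

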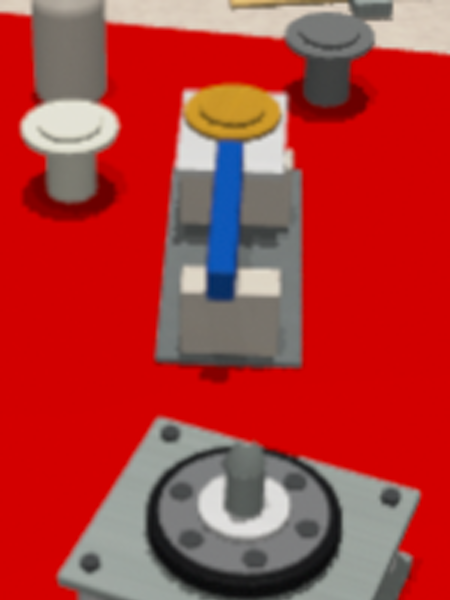

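Run:
```python
from h import *
im={n:cv2.imread(f"pics/{n}0.png") for n in("top","side")}
ct,cs=cam("top"),cam("side")
def hsv(n):
    h=cv2.cvtColor(im[n],cv2.COLOR_BGR2HSV);return [h[:,:,i].astype(int) for i in range(3)]
H,S,V=hsv("top")
m=(H>100)&(H<130)&(S>120)&(V>110); m[:250]=0
c=max(blobs(m),key=cv2.contourArea); bp=cv2.boxPoints(cv2.minAreaRect(c)); P=plane(ct,bp,.079); print("handle corners",P.round(4).tolist()); 
e=[np.linalg.norm(P[1]-P[0]),np.linalg.norm(P[2]-P[1])];print(e)
ys,xs=np.where(cv2.drawContours(np.zeros(m.shape,np.uint8),[c],-1,1,-1)>0);W=plane(ct,np.c_[xs,ys],.079)[:,:2];mu=W.mean(0);u=np.linalg.svd(W-mu,full_matrices=False)[2][0];t=(W-mu)@u;print("handle mean",mu,u,t.min(),t.max())
for n,c0 in(("top",ct),("side",cs)):
    H,S,V=hsv(n); m=(H>10)&(H<28)&(S>130)&(V>120)
    c=min(blobs(m),key=lambda c:abs(cv2.fitEllipse(c)[0]-(np.array([430,280]) if n=="top" else np.array([367,187]))).sum())
    print("cap",n,plane(c0,[cv2.fitEllipse(c)[0]],.065))
    g=(int(248),int(313)) if n=="top" else (371,319)
    m=(V>(170 if n=="top" else 180))&(S<40); k=np.zeros(m.shape,bool);k[g[1]-14:g[1]+15,g[0]-20:g[0]+21]=1
    print(V[g[1],g[0]-20:g[0]+20])
    bl=blobs(m&k,8); 
    if bl:
        c=cv2.convexHull(np.vstack(bl));print("hub",n,cv2.fitEllipse(c),plane(c0,[cv2.fitEllipse(c)[0]],.078))
    m=(V<50)&(S<90); k[:]=0;k[g[1]-40:g[1]+50,g[0]-50:g[0]+50]=1
    c=max(blobs(m&k,8),key=cv2.contourArea);print("wheel",cv2.fitEllipse(cv2.convexHull(c)),plane(c0,[cv2.fitEllipse(cv2.convexHull(c))[0]],.073))
```

```text
handle corners [[0.5538, -0.0551, 0.079], [0.5701, -0.1915, 0.079], [0.5541, -0.1931, 0.079], [0.538, -0.0569, 0.079]]
[np.float64(0.13741853901765005), np.float64(0.016035501205339746)]
handle mean [ 0.55405137 -0.12401189] [ 0.11765095 -0.99305501] -0.06849181757723201 0.06889118165464261
cap top [[ 0.56994233 -0.24873653  0.065     ]]
[ 26  87 120 112 115 117 115 116 118 112 155 191 197 203 139  76 125 137
 151 140 102  83  84  78  77  55 140 193 199 195 198 201 171 123 118 120
 122 122 118 119]
hub top ((249.1475372314453, 312.9214172363281), (21.217517852783203, 21.839998245239258), 7.136196613311768) [[0.50178262 0.13167943 0.078     ]]
wheel ((250.13401794433594, 312.61749267578125), (46.90374755859375, 47.710514068603516), 35.693260192871094) [[0.5023239  0.13044925 0.073     ]]
cap side [[ 0.56853576 -0.24893666  0.065     ]]
[127 127 127 127 133 188 219 222 221 222 221 221 218 173 115  91  88  89
  92  92  92  91  90  88  86  90 131 187 208 218 221 221 221 221 218 168
 132 127 127 127]
hub side ((370.9559631347656, 317.99700927734375), (20.8115177154541, 30.1087646484375), 92.86913299560547) [[0.50110325 0.13204605 0.078     ]]
wheel ((370.9613952636719, 324.0094909667969), (50.41399002075195, 64.9936752319336), 93.55074310302734) [[0.49973641 0.13967831 0.073     ]]
```

Emit:
arm_command:
  rows:
    - {"ay":0.12,"grip":100}
    - {"ay":0.12}
    - {"ay":0.12}
    - {"ay":0.12}
    - {"ay":0.12}
    - {"ay":0.12}
    - {"ay":0.12}
    - {"ay":0.12}
    - {"ay":0.112}
  squeeze: 40

```text
invalid input
```

```bash
cat >> h.py <<'E'
def togo(x,y,z=None):
    o=ctrl.observe();p=o['ee_pos'];t=np.array([x,y,p[2] if z is None else z]);R=o['tool_rot']
    print("clock",o['clock'],"pos",p.round(4),"width",round(o['width'],4),"F",o['force'].round(2),"yaw",np.degrees(np.arctan2(R[1,0],R[0,0])).round(2),"down",R[:,1].round(4))
    print("to go cm tool",(R.T@(t-p)*100).round(2))
E
python3 -c "
from h import *
togo(.5582,-.1588,.20)"
```

```text
clock 0.15 pos [0.2501 0.6264 0.2627] width 0.0886 F [ 0.68  0.96 -0.45] yaw 68.24 down [-7.0e-04 -1.6e-03 -1.0e+00]
to go cm tool [-61.49   6.37 -57.73]
```

Emit:
arm_command:
  rows:
    - {"dx":0,"dy":0,"dz":0,"ax":0,"ay":0.12,"az":0,"grip":100}
    - {"dx":0,"dy":0,"dz":0,"ax":0,"ay":0.12,"az":0,"grip":100}
    - {"dx":0,"dy":0,"dz":0,"ax":0,"ay":0.12,"az":0,"grip":100}
    - {"dx":0,"dy":0,"dz":0,"ax":0,"ay":0.12,"az":0,"grip":100}
    - {"dx":0,"dy":0,"dz":0,"ax":0,"ay":0.12,"az":0,"grip":100}
    - {"dx":0,"dy":0,"dz":0,"ax":0,"ay":0.12,"az":0,"grip":100}
    - {"dx":0,"dy":0,"dz":0,"ax":0,"ay":0.12,"az":0,"grip":100}
    - {"dx":0,"dy":0,"dz":0,"ax":0,"ay":0.12,"az":0,"grip":100}
    - {"dx":0,"dy":0,"dz":0,"ax":0,"ay":0.112,"az":0,"grip":100}
  squeeze: 40

```text
clock: 0.9
ee_pos: [0.2502, 0.6266, 0.2631]
tool_rot: [[0.994, -0.0, -0.113], [0.113, -0.001, 0.994], [-0.0, -1.0, -0.001]]
force: [0.7, -0.0, -0.7]
width: 0.0879
```

```bash
python3 -c "
from h import *
togo(.5582,-.1588,.20)"
```

```text
clock 0.9 pos [0.2502 0.6266 0.2631] width 0.0879 F [ 0.69 -0.04 -0.66] yaw 6.48 down [-4.e-04 -9.e-04 -1.e+00]
to go cm tool [ 21.75   6.37 -81.51]
```

Emit:
arm_command:
  rows:
    - {"dx":0.9,"dy":0,"dz":-3.4,"ax":0,"ay":0,"az":0,"grip":100}
    - {"dx":0.9,"dy":0,"dz":-3.4,"ax":0,"ay":0,"az":0,"grip":100}
    - {"dx":0.9,"dy":0,"dz":-3.4,"ax":0,"ay":0,"az":0,"grip":100}
    - {"dx":0.9,"dy":0,"dz":-3.4,"ax":0,"ay":0,"az":0,"grip":100}
    - {"dx":0.9,"dy":0,"dz":-3.4,"ax":0,"ay":0,"az":0,"grip":100}
    - {"dx":0.9,"dy":0,"dz":-3.4,"ax":0,"ay":0,"az":0,"grip":100}
    - {"dx":0.9,"dy":0,"dz":-3.4,"ax":0,"ay":0,"az":0,"grip":100}
    - {"dx":0.9,"dy":0,"dz":-3.4,"ax":0,"ay":0,"az":0,"grip":100}
    - {"dx":0.9,"dy":0,"dz":-3.4,"ax":0,"ay":0,"az":0,"grip":100}
    - {"dx":0.9,"dy":0,"dz":-3.4,"ax":0,"ay":0,"az":0,"grip":100}
    - {"dx":0.9,"dy":0,"dz":-3.4,"ax":0,"ay":0,"az":0,"grip":100}
    - {"dx":0.9,"dy":0,"dz":-3.4,"ax":0,"ay":0,"az":0,"grip":100}

```text
clock: 1.9
ee_pos: [0.4059, 0.2329, 0.2636]
tool_rot: [[0.993, 0.0, -0.119], [0.119, -0.0, 0.993], [0.0, -1.0, -0.0]]
force: [0.6, -0.4, 0.1]
width: 0.0883
```

Emit:
arm_command:
  rows:
    - {"dx":0.9,"dy":0,"dz":-3.4,"ax":0,"ay":0,"az":0,"grip":100}
    - {"dx":0.9,"dy":0,"dz":-3.4,"ax":0,"ay":0,"az":0,"grip":100}
    - {"dx":0.9,"dy":0.5,"dz":-3.4,"ax":0,"ay":0,"az":0,"grip":100}
    - {"dx":0.9,"dy":0.5,"dz":-3.4,"ax":0,"ay":0,"az":0,"grip":100}
    - {"dx":0.9,"dy":0.5,"dz":-3.4,"ax":0,"ay":0,"az":0,"grip":100}
    - {"dx":0.9,"dy":0.5,"dz":-3.4,"ax":0,"ay":0,"az":0,"grip":100}
    - {"dx":0.9,"dy":0.5,"dz":-3.4,"ax":0,"ay":0,"az":0,"grip":100}
    - {"dx":0.9,"dy":0.5,"dz":-3.4,"ax":0,"ay":0,"az":0,"grip":100}
    - {"dx":0.9,"dy":0.5,"dz":-3.4,"ax":0,"ay":0,"az":0,"grip":100}
    - {"dx":0.9,"dy":0.5,"dz":-3.4,"ax":0,"ay":0,"az":0,"grip":100}
    - {"dx":0.9,"dy":0.5,"dz":-2.4,"ax":0,"ay":0,"az":0,"grip":100}
    - {"dx":0.9,"dy":0.5,"dz":-1.5,"ax":0,"ay":0,"az":0,"grip":100}

```text
clock: 2.9
ee_pos: [0.5584, -0.1318, 0.2131]
tool_rot: [[0.993, -0.0, -0.116], [0.116, -0.001, 0.993], [-0.0, -1.0, -0.001]]
force: [0.2, 0.4, 0.1]
width: 0.088
```

```bash
python3 -c "
from h import *
togo(.5582,-.1588,.20)
cv2.imwrite('pics/w1.png',ctrl.get_image('wrist')[:,:,::-1])
togo(.5582,-.1588,.073)"
```

```text
clock 2.9 pos [ 0.5584 -0.1318  0.2131] width 0.088 F [0.22 0.4  0.11] yaw 6.69 down [-3.e-04 -7.e-04 -1.e+00]
to go cm tool [-0.34  1.31 -2.68]
clock 2.95 pos [ 0.5597 -0.133   0.2121] width 0.0882 F [ 1.52 -1.31  0.23] yaw 6.66 down [ 1.0e-04 -1.7e-03 -1.0e+00]
to go cm tool [-0.44 13.92 -2.52]
```

View pics/w1.png

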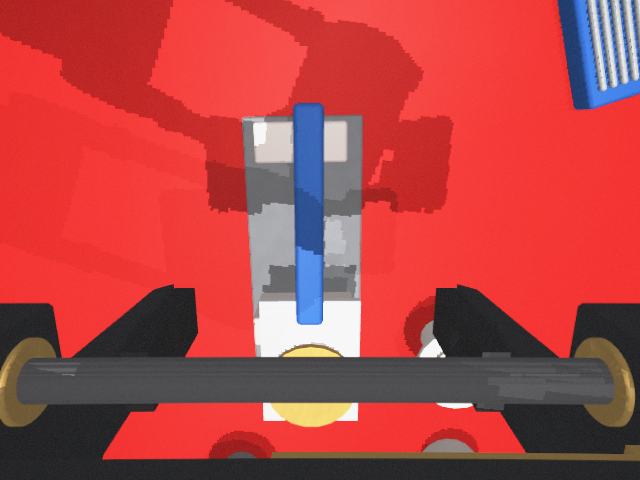

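Emit:
arm_command:
  rows:
    - {"dx":-0.2,"dy":2,"dz":-1.3,"ax":0,"ay":0,"az":0,"grip":100}
    - {"dx":-0.2,"dy":2,"dz":-1.2,"ax":0,"ay":0,"az":0,"grip":100}
    - {"dx":0,"dy":2,"dz":0,"ax":0,"ay":0,"az":0,"grip":100}
    - {"dx":0,"dy":2,"dz":0,"ax":0,"ay":0,"az":0,"grip":100}
    - {"dx":0,"dy":2,"dz":0,"ax":0,"ay":0,"az":0,"grip":100}
    - {"dx":0,"dy":2,"dz":0,"ax":0,"ay":0,"az":0,"grip":100}
    - {"dx":0,"dy":1.4,"dz":0,"ax":0,"ay":0,"az":0,"grip":100}
    - {"dx":0,"dy":0.5,"dz":0,"ax":0,"ay":0,"az":0,"grip":100}
    - {"dx":0,"dy":0,"dz":0,"ax":0,"ay":0,"az":0,"grip":100}
    - {"dx":0,"dy":0,"dz":0,"ax":0,"ay":0,"az":0,"grip":100}

```text
clock: 3.78
ee_pos: [0.5572, -0.154, 0.075]
tool_rot: [[0.993, -0.0, -0.119], [0.119, 0.0, 0.993], [-0.0, -1.0, 0.0]]
force: [-0.3, -0.4, 0.1]
width: 0.0881
```

```bash
python3 -c "
from h import *
togo(.5582,-.1588,.073)
cv2.imwrite('pics/s2.png',ctrl.get_image('side')[120:280,270:470,::-1].repeat(3,0).repeat(3,1))"
```

```text
clock 3.7833 pos [ 0.5572 -0.154   0.075 ] width 0.0881 F [-0.26 -0.37  0.08] yaw 6.83 down [-1.e-04  1.e-04 -1.e+00]
to go cm tool [ 0.04  0.2  -0.49]
```

View pics/s2.png

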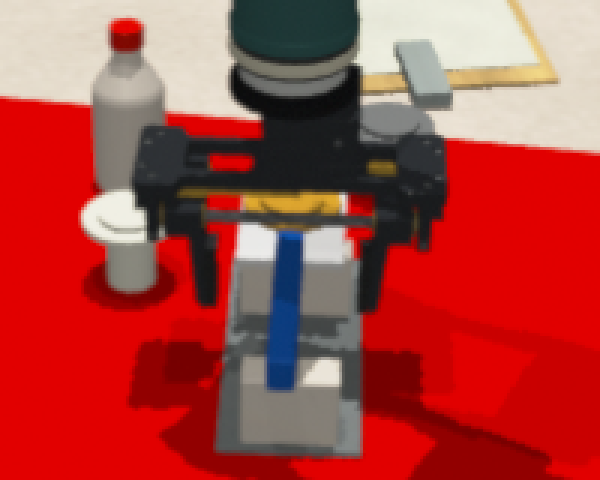

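Emit:
arm_command:
  rows:
    - {"dx":0.05,"dy":0.2,"dz":-0.4,"ax":0,"ay":0,"az":0,"grip":100}
    - {"dx":0,"dy":0,"dz":0,"ax":0,"ay":0,"az":0,"grip":40}
    - {"dx":0,"dy":0,"dz":0,"ax":0,"ay":0,"az":0,"grip":25}
    - {"dx":0,"dy":0,"dz":0,"ax":0,"ay":0,"az":0,"grip":22}
    - {"dx":0,"dy":0,"dz":0,"ax":0,"ay":0,"az":0,"grip":10}
    - {"dx":0,"dy":0,"dz":0,"ax":0,"ay":0,"az":0,"grip":0}
    - {"dx":0,"dy":0,"dz":0,"ax":0,"ay":0,"az":0,"grip":0}
    - {"dx":0,"dy":0,"dz":0,"ax":0,"ay":0,"az":0,"grip":0}
    - {"dx":0,"dy":0,"dz":0,"ax":0,"ay":0,"az":0,"grip":0}
    - {"dx":0,"dy":0,"dz":0,"ax":0,"ay":0,"az":0,"grip":0}
  squeeze: 40

```text
clock: 4.67
ee_pos: [0.5581, -0.1581, 0.0727]
tool_rot: [[0.993, -0.0, -0.119], [0.119, 0.0, 0.993], [-0.0, -1.0, 0.0]]
force: [-0.4, 0.1, -0.3]
width: 0.0301
```

```bash
python3 -c "
from h import *
togo(.5582,-.1588,.073)"
```

```text
clock 4.6667 pos [ 0.5581 -0.1581  0.0727] width 0.0301 F [-0.41  0.15 -0.26] yaw 6.82 down [-1.e-04  0.e+00 -1.e+00]
to go cm tool [ 0.   -0.03 -0.07]
```

Still closing; wait, then lift gently.

Emit:
arm_command:
  rows:
    - {"dx":0,"dy":0,"dz":0,"ax":0,"ay":0,"az":0,"grip":0}
    - {"dx":0,"dy":0,"dz":0,"ax":0,"ay":0,"az":0,"grip":0}
    - {"dx":0,"dy":0,"dz":0,"ax":0,"ay":0,"az":0,"grip":0}
    - {"dx":0,"dy":0,"dz":0,"ax":0,"ay":0,"az":0,"grip":0}
    - {"dx":0,"dy":0,"dz":0,"ax":0,"ay":0,"az":0,"grip":0}
    - {"dx":0,"dy":0,"dz":0,"ax":0,"ay":0,"az":0,"grip":0}

```text
clock: 5.17
ee_pos: [0.5581, -0.1581, 0.0727]
tool_rot: [[0.993, -0.0, -0.119], [0.119, 0.0, 0.993], [-0.0, -1.0, 0.0]]
force: [-0.0, -0.4, 0.5]
width: 0.0175
```

Emit:
arm_command:
  rows:
    - {"dx":0,"dy":-0.1,"dz":0,"ax":0,"ay":0,"az":0,"grip":0}
    - {"dx":0,"dy":-0.2,"dz":0,"ax":0,"ay":0,"az":0,"grip":0}
    - {"dx":0,"dy":-0.4,"dz":0,"ax":0,"ay":0,"az":0,"grip":0}
    - {"dx":0,"dy":-0.6,"dz":0,"ax":0,"ay":0,"az":0,"grip":0}
    - {"dx":0,"dy":-0.7,"dz":0,"ax":0,"ay":0,"az":0,"grip":0}
    - {"dx":0,"dy":-0.4,"dz":0,"ax":0,"ay":0,"az":0,"grip":0}
    - {"dx":0,"dy":-0.1,"dz":0,"ax":0,"ay":0,"az":0,"grip":0}

```text
clock: 5.75
ee_pos: [0.5591, -0.1584, 0.0994]
tool_rot: [[0.993, 0.003, -0.119], [0.119, -0.001, 0.993], [0.002, -1.0, -0.001]]
force: [-0.3, 0.3, -2.9]
width: 0.0172
```

```bash
python3 -c "
from h import *
togo(.5582,-.1588,.073)
cv2.imwrite('pics/s3.png',ctrl.get_image('side')[120:280,270:470,::-1].repeat(3,0).repeat(3,1))
cv2.imwrite('pics/w3.png',ctrl.get_image('wrist')[:,:,::-1])"
```

```text
clock 5.75 pos [ 0.5591 -0.1584  0.0994] width 0.0172 F [-0.29  0.31 -2.92] yaw 6.82 down [ 2.5e-03 -9.0e-04 -1.0e+00]
to go cm tool [-0.1   2.64 -0.02]
```

View pics/s3.png

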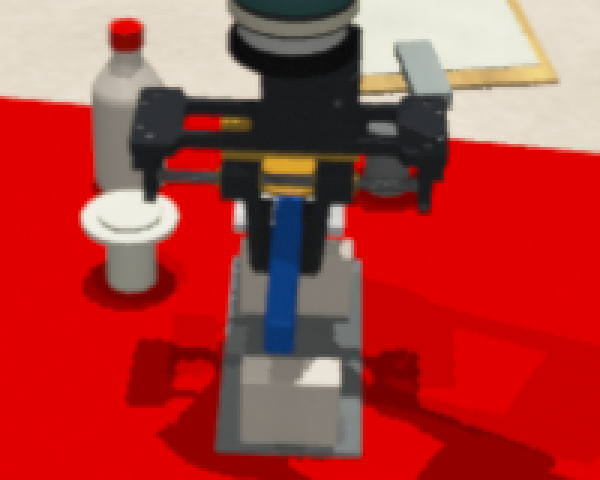

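View pics/w3.png

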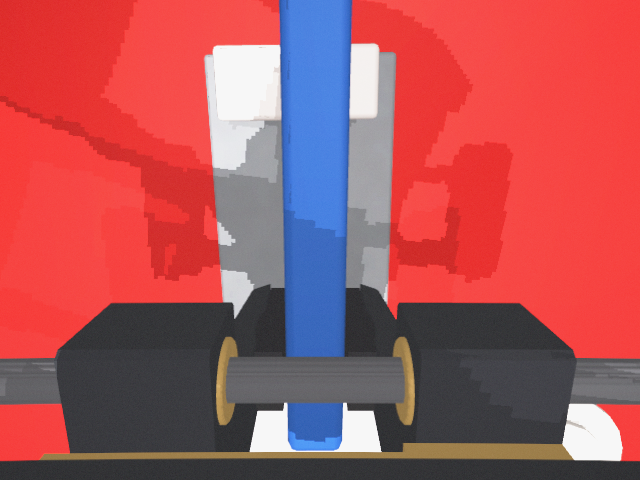

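Emit:
arm_command:
  rows:
    - {"dx":0,"dy":-0.3,"dz":0,"ax":0,"ay":0,"az":0,"grip":0}
    - {"dx":0,"dy":-0.7,"dz":0,"ax":0,"ay":0,"az":0,"grip":0}
    - {"dx":0,"dy":-1.2,"dz":0,"ax":0,"ay":0,"az":0,"grip":0}
    - {"dx":0,"dy":-1.3,"dz":0,"ax":0,"ay":0,"az":0,"grip":0}
    - {"dx":0,"dy":-1.3,"dz":0,"ax":0,"ay":0,"az":0,"grip":0}
    - {"dx":0,"dy":-1.3,"dz":0,"ax":0,"ay":0,"az":0,"grip":0}
    - {"dx":0,"dy":-1.3,"dz":0.2,"ax":0,"ay":0,"az":0,"grip":0}
    - {"dx":0,"dy":-1.3,"dz":0.5,"ax":0,"ay":0,"az":0,"grip":0}
    - {"dx":-0.1,"dy":-1.3,"dz":0.8,"ax":0,"ay":0,"az":0,"grip":0}
    - {"dx":-0.1,"dy":-0.9,"dz":1.1,"ax":0,"ay":0,"az":0,"grip":0}
    - {"dx":-0.1,"dy":-0.4,"dz":1.4,"ax":0,"ay":0,"az":0,"grip":0}
    - {"dx":-0.2,"dy":0,"dz":1.6,"ax":0,"ay":0,"az":0,"grip":0}

```text
clock: 6.85
ee_pos: [0.547, -0.1019, 0.2124]
tool_rot: [[0.993, 0.003, -0.118], [0.118, -0.0, 0.993], [0.002, -1.0, -0.001]]
force: [-0.4, -0.1, -3.2]
width: 0.0177
```

Emit:
arm_command:
  rows:
    - {"dx":-0.2,"dy":0,"dz":1.8,"ax":0,"ay":0,"az":0,"grip":0}
    - {"dx":-0.2,"dy":0,"dz":2,"ax":0,"ay":0,"az":0,"grip":0}
    - {"dx":-0.2,"dy":0,"dz":2,"ax":0,"ay":0,"az":0,"grip":0}
    - {"dx":-0.2,"dy":0,"dz":2,"ax":0,"ay":0,"az":0,"grip":0}
    - {"dx":-0.2,"dy":0,"dz":2,"ax":0,"ay":0,"az":0,"grip":0}
    - {"dx":-0.2,"dy":0,"dz":2,"ax":0,"ay":0,"az":0,"grip":0}
    - {"dx":-0.2,"dy":0,"dz":2,"ax":0,"ay":0,"az":0,"grip":0}
    - {"dx":-0.2,"dy":0,"dz":2,"ax":0,"ay":0,"az":0,"grip":0}
    - {"dx":-0.2,"dy":0,"dz":2,"ax":0,"ay":0,"az":0,"grip":0}
    - {"dx":-0.1,"dy":0,"dz":2,"ax":0,"ay":0,"az":0,"grip":0}
    - {"dx":0,"dy":0,"dz":2,"ax":0,"ay":0,"az":0,"grip":0}
    - {"dx":0,"dy":0,"dz":2,"ax":0,"ay":0,"az":0,"grip":0}

```text
clock: 7.85
ee_pos: [0.4977, 0.1329, 0.2103]
tool_rot: [[0.993, -0.001, -0.12], [0.12, 0.0, 0.993], [-0.001, -1.0, 0.0]]
force: [0.8, -0.0, -2.6]
width: 0.0173
```

Emit:
arm_command:
  rows:
    - {"dx":0,"dy":0,"dz":2,"ax":0,"ay":0,"az":0,"grip":0}
    - {"dx":0,"dy":0,"dz":1.7,"ax":0,"ay":0,"az":0,"grip":0}
    - {"dx":0,"dy":0,"dz":1.4,"ax":0,"ay":0,"az":0,"grip":0}
    - {"dx":0,"dy":0,"dz":1.1,"ax":0,"ay":0,"az":0,"grip":0}
    - {"dx":0,"dy":0,"dz":0.8,"ax":0,"ay":0,"az":0,"grip":0}
    - {"dx":0,"dy":0,"dz":0.5,"ax":0,"ay":0,"az":0,"grip":0}
    - {"dx":0,"dy":0,"dz":0.2,"ax":0,"ay":0,"az":0,"grip":0}
    - {"dx":0,"dy":0,"dz":0,"ax":0,"ay":0,"az":0,"grip":0}
    - {"dx":0,"dy":0,"dz":0,"ax":0,"ay":0,"az":0,"grip":0}

```text
clock: 8.6
ee_pos: [0.4902, 0.207, 0.2106]
tool_rot: [[0.993, -0.0, -0.118], [0.118, -0.0, 0.993], [-0.0, -1.0, -0.0]]
force: [0.2, 0.3, -2.3]
width: 0.0176
```

```bash
cat >> h.py <<'E'
def capfind(near,ztop,tag):
    out={}
    for n in("top","side"):
        o=ctrl.get_image(n)[:,:,::-1].copy();c=cam(n);cv2.imwrite(f"pics/{n}{tag}.png",o)
        h=cv2.cvtColor(o,cv2.COLOR_BGR2HSV).astype(int);H,S,V=h[:,:,0],h[:,:,1],h[:,:,2]
        m=(H>10)&(H<28)&(S>130)&(V>100)
        g=proj(c,[near[0],near[1],ztop])[0]
        b=[k for k in blobs(m,60)]
        k=min(b,key=lambda k:np.abs(np.array(cv2.fitEllipse(k)[0])-g).sum())
        e=cv2.fitEllipse(cv2.convexHull(k));print(n,"guess",g.round(1),"ell",np.round(e[0],1),np.round(e[1],1),plane(c,[e[0]],ztop).round(4));out[n]=e[0]
    p=tri(cam("top"),out["top"],cam("side"),out["side"]);print("tri",p.round(4))
E
python3 -c "
from h import *
togo(.4903,.2225)
o=ctrl.observe()['ee_pos']
capfind((o[0]+.0111,o[1]-.0907),o[2]-.0727+.065,'4')
togo(.4903,.2225)"
python3 - <<'E'
import cv2
im=cv2.imread("pics/side4.png")[160:400,270:470];cv2.imwrite("pics/s4c.png",cv2.resize(im,None,fx=2.5,fy=2.5))
E
```

```text
clock 8.6 pos [0.4902 0.207  0.2106] width 0.0176 F [ 0.21  0.26 -2.27] yaw 6.8 down [-2.e-04 -4.e-04 -1.e+00]
to go cm tool [ 0.19 -0.    1.54]
top guess [246.3 314.5] ell [246.5 314.1] [35.1 36.1] [[0.5021 0.116  0.2029]]
side guess [375.2 246.7] ell [368.9 257.2] [ 8.8 62.6] [[0.5063 0.1411 0.2029]]
tri [0.5054 0.1194 0.1855]
clock 8.7 pos [0.4903 0.2068 0.2107] width 0.0178 F [-0.54  0.63 -3.04] yaw 6.77 down [-1.e-04 -3.e-04 -1.e+00]
to go cm tool [ 0.18 -0.    1.56]
```

View pics/s4c.png

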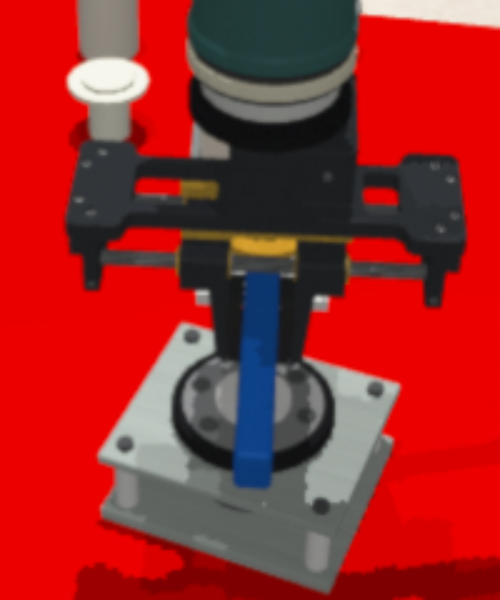

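View pics/top4.png

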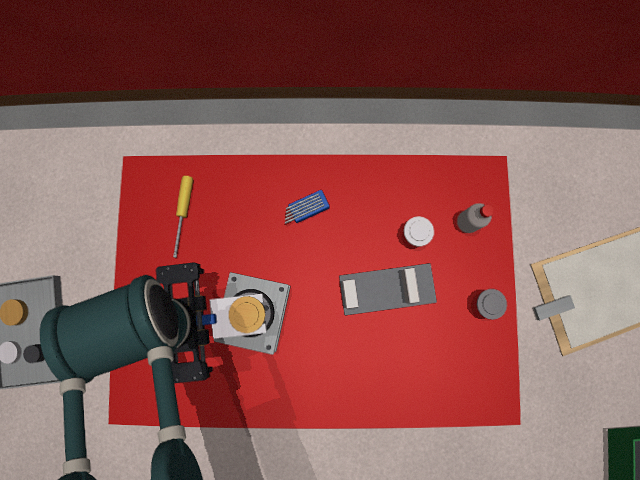

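Emit:
arm_command:
  rows:
    - {"dx":0,"dy":0,"dz":0.3,"ax":0,"ay":0,"az":0,"grip":0}
    - {"dx":0.1,"dy":0,"dz":0.5,"ax":0,"ay":0,"az":0,"grip":0}
    - {"dx":0.06,"dy":0,"dz":0.5,"ax":0,"ay":0,"az":0,"grip":0}
    - {"dx":0,"dy":0,"dz":0.26,"ax":0,"ay":0,"az":0,"grip":0}
    - {"dx":0,"dy":0.3,"dz":0,"ax":0,"ay":0,"az":0,"grip":0}
    - {"dx":0,"dy":0.6,"dz":0,"ax":0,"ay":0,"az":0,"grip":0}
    - {"dx":0,"dy":0.6,"dz":0,"ax":0,"ay":0,"az":0,"grip":0}
    - {"dx":0,"dy":0.4,"dz":0,"ax":0,"ay":0,"az":0,"grip":0}
    - {"dx":0,"dy":0.1,"dz":0,"ax":0,"ay":0,"az":0,"grip":0}
    - {"dx":0,"dy":0,"dz":0,"ax":0,"ay":0,"az":0,"grip":0}

```text
clock: 9.53
ee_pos: [0.4894, 0.2228, 0.1897]
tool_rot: [[0.993, -0.002, -0.119], [0.119, -0.001, 0.993], [-0.002, -1.0, -0.001]]
force: [-0.3, 0.2, -3.4]
width: 0.0175
```

```bash
python3 -c "
from h import *
togo(.4902,.2226)
o=ctrl.observe()['ee_pos']
capfind((o[0]+.0111,o[1]-.0907),o[2]-.0727+.065,'5')
togo(.4902,.2226)"
```

```text
clock 9.5333 pos [0.4894 0.2228 0.1897] width 0.0175 F [-0.28  0.19 -3.37] yaw 6.81 down [-1.7e-03 -7.0e-04 -1.0e+00]
to go cm tool [ 0.08 -0.   -0.03]
top guess [239.7 314.7] ell [240.  314.3] [34.4 35. ] [[0.5011 0.1315 0.182 ]]
side guess [373.6 265.3] ell [363.6 277.4] [ 6.8 50.8] [[0.51   0.1604 0.182 ]]
tri [0.507  0.1362 0.1615]
clock 9.6333 pos [0.49   0.223  0.1906] width 0.0178 F [-1.   -0.42 -3.78] yaw 6.81 down [-2.e-04 -1.e-04 -1.e+00]
to go cm tool [ 0.02 -0.   -0.04]
```

Emit:
arm_command:
  rows:
    - {"dx":0.03,"dy":0.3,"dz":0,"ax":0,"ay":0,"az":0,"grip":0}
    - {"dx":0,"dy":0.5,"dz":0,"ax":0,"ay":0,"az":0,"grip":0}
    - {"dx":0,"dy":0.5,"dz":0,"ax":0,"ay":0,"az":0,"grip":0}
    - {"dx":0,"dy":0.5,"dz":0,"ax":0,"ay":0,"az":0,"grip":0}
    - {"dx":0,"dy":0.5,"dz":0,"ax":0,"ay":0,"az":0,"grip":0}
    - {"dx":0,"dy":0.5,"dz":0,"ax":0,"ay":0,"az":0,"grip":0}
    - {"dx":0,"dy":0.3,"dz":0,"ax":0,"ay":0,"az":0,"grip":0}
    - {"dx":0,"dy":0.2,"dz":0,"ax":0,"ay":0,"az":0,"grip":0}
    - {"dx":0,"dy":0,"dz":0,"ax":0,"ay":0,"az":0,"grip":0}

```text
clock: 10.38
ee_pos: [0.4899, 0.223, 0.157]
tool_rot: [[0.993, -0.001, -0.119], [0.119, -0.0, 0.993], [-0.001, -1.0, -0.0]]
force: [0.4, -0.0, -3.0]
width: 0.0177
```

```bash
python3 -c "
from h import *
togo(.4902,.2226)
o=ctrl.observe()['ee_pos']
capfind((o[0]+.0111,o[1]-.0907),o[2]-.0727+.065,'6')
togo(.4902,.2226)"
```

```text
clock 10.3833 pos [0.4899 0.223  0.157 ] width 0.0177 F [ 0.4  -0.03 -3.02] yaw 6.82 down [-1.e-03 -4.e-04 -1.e+00]
to go cm tool [ 0.02 -0.   -0.04]
top guess [242.7 314. ] ell [243.  313.7] [33.  33.8] [[0.5017 0.1317 0.1493]]
side guess [372.5 282.8] ell [172.7 403.8] [22.4 74.9] [[0.6989 0.3921 0.1493]]
tri [0.6282 0.233  0.0156]
clock 10.4833 pos [0.4904 0.2232 0.1577] width 0.0175 F [ 0.52 -0.88 -3.11] yaw 6.82 down [ 1.e-04  0.e+00 -1.e+00]
to go cm tool [-0.02 -0.   -0.05]
```

Cap is centred within 0.5 mm. Lower through contact, to ~4 mm beyond.

Emit:
arm_command:
  rows:
    - {"dx":0,"dy":0.2,"dz":0,"ax":0,"ay":0,"az":0,"grip":0}
    - {"dx":0,"dy":0.2,"dz":0,"ax":0,"ay":0,"az":0,"grip":0}
    - {"dx":0,"dy":0.2,"dz":0,"ax":0,"ay":0,"az":0,"grip":0}
    - {"dx":0,"dy":0.2,"dz":0,"ax":0,"ay":0,"az":0,"grip":0}
    - {"dx":0,"dy":0.15,"dz":0,"ax":0,"ay":0,"az":0,"grip":0}
    - {"dx":0,"dy":0.05,"dz":0,"ax":0,"ay":0,"az":0,"grip":0}
    - {"dx":0,"dy":0,"dz":0,"ax":0,"ay":0,"az":0,"grip":0}
    - {"dx":0,"dy":0,"dz":0,"ax":0,"ay":0,"az":0,"grip":0}

```text
clock: 11.15
ee_pos: [0.4903, 0.2231, 0.1478]
tool_rot: [[0.993, 0.0, -0.119], [0.119, -0.0, 0.993], [0.0, -1.0, -0.0]]
force: [-0.2, 0.5, -1.8]
width: 0.0178
```

```bash
python3 -c "
from h import *
togo(.4902,.2226)
o=ctrl.observe()['ee_pos']
capfind((o[0]+.0111,o[1]-.0907),.144,'7')
im=cv2.imread('pics/side7.png')[200:380,270:470];cv2.imwrite('pics/s7c.png',cv2.resize(im,None,fx=3,fy=3))
cv2.imwrite('pics/w7.png',ctrl.get_image('wrist')[:,:,::-1])
togo(.4902,.2226)"
```

```text
clock 11.15 pos [0.4903 0.2231 0.1478] width 0.0178 F [-0.16  0.5  -1.77] yaw 6.82 down [ 1.e-04 -0.e+00 -1.e+00]
to go cm tool [-0.02 -0.   -0.05]
top guess [243.1 313.7] ell [244.  313.2] [32.7 33.7] [[0.5025 0.1307 0.144 ]]
side guess [372.1 285.6] ell [172.7 404. ] [23.  73.8] [[0.7013 0.3887 0.144 ]]
tri [0.6293 0.2313 0.0129]
clock 11.3 pos [0.4904 0.2232 0.1478] width 0.0173 F [-0.22  0.33 -2.7 ] yaw 6.82 down [ 3.e-04  1.e-04 -1.e+00]
to go cm tool [-0.03 -0.   -0.05]
```

View pics/s7c.png

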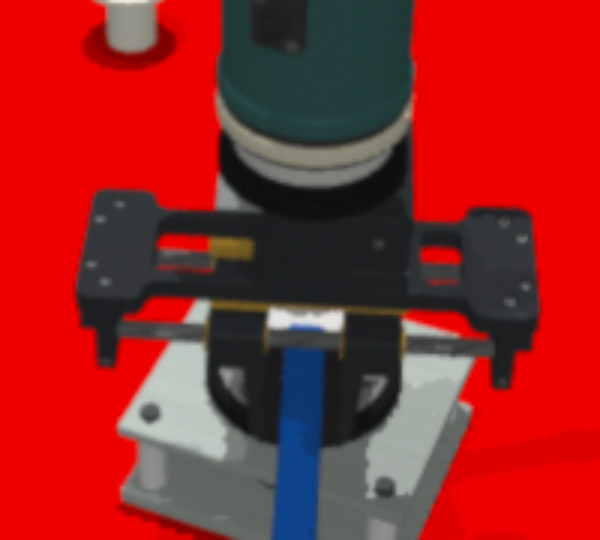

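View pics/w7.png

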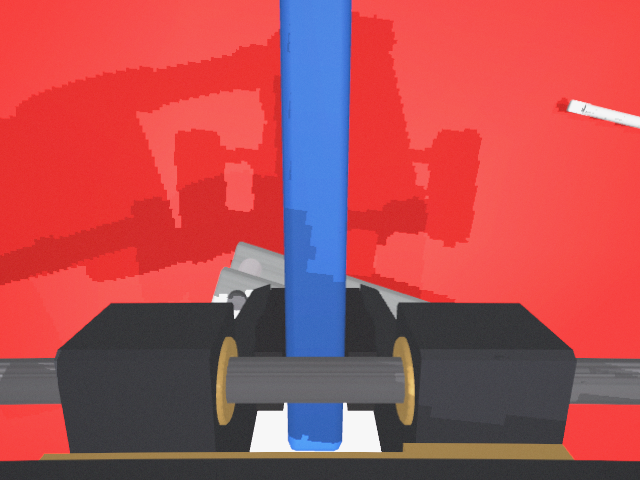

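Emit:
arm_command:
  rows:
    - {"dx":0,"dy":0.1,"dz":0,"ax":0,"ay":0,"az":0,"grip":0}
    - {"dx":0,"dy":0,"dz":0,"ax":0,"ay":0,"az":0,"grip":0}

```text
clock: 11.47
ee_pos: [0.4902, 0.2231, 0.1466]
tool_rot: [[0.993, -0.0, -0.119], [0.119, -0.0, 0.993], [-0.0, -1.0, -0.0]]
force: [-0.5, 0.5, -2.0]
width: 0.0173
```

```bash
python3 -c "
from h import *
F=[]
for i in range(6):
    im=ctrl.get_image('top'); F.append(ctrl.observe()['force'])
print(np.array(F).round(2).tolist(),np.mean(F,0))
togo(.4902,.2226)
im=im[270:360,190:300,::-1]
cv2.imwrite('pics/t8c.png',cv2.resize(im,None,fx=5,fy=5))
"
```

```text
[[-0.16, -0.06, -2.08], [-0.29, 0.0, -2.21], [-0.22, -0.17, -2.1], [-0.27, 0.81, -2.1], [0.1, -0.7, -1.93], [0.05, -0.28, -1.13]] [-0.13139489 -0.06722743 -1.92448581]
clock 11.7667 pos [0.4903 0.2231 0.1467] width 0.0174 F [ 0.05 -0.28 -1.13] yaw 6.82 down [ 0. -0. -1.]
to go cm tool [-0.01  0.   -0.05]
```

View pics/t8c.png

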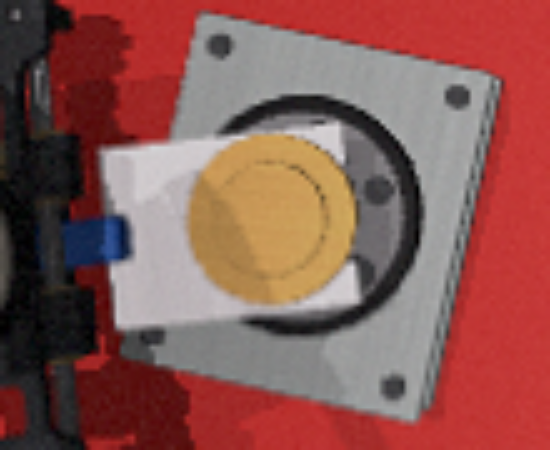

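Emit:
arm_command:
  rows:
    - {"dx":0,"dy":0,"dz":0.2,"ax":0,"ay":0,"az":0,"grip":0}
    - {"dx":0,"dy":0,"dz":0.4,"ax":0,"ay":0,"az":0,"grip":0}
    - {"dx":0,"dy":0,"dz":0.6,"ax":0,"ay":0,"az":0,"grip":0}
    - {"dx":0,"dy":0,"dz":0.8,"ax":0,"ay":0,"az":0,"grip":0}
    - {"dx":0,"dy":0,"dz":0.8,"ax":0,"ay":0,"az":0,"grip":0}
    - {"dx":0,"dy":0,"dz":0.8,"ax":0,"ay":0,"az":0,"grip":0}
    - {"dx":0,"dy":0,"dz":0.8,"ax":0,"ay":0,"az":0,"grip":0}
    - {"dx":0,"dy":0,"dz":1.0,"ax":0,"ay":0,"az":0,"grip":0}
    - {"dx":0,"dy":0,"dz":1.2,"ax":0,"ay":0,"az":0,"grip":0}
    - {"dx":0,"dy":0,"dz":1.2,"ax":0,"ay":0,"az":0,"grip":0}
    - {"dx":0,"dy":0,"dz":1.0,"ax":0,"ay":0,"az":0,"grip":0}
    - {"dx":0,"dy":0,"dz":0.6,"ax":0,"ay":0,"az":0,"grip":0}

```text
clock: 12.77
ee_pos: [0.4789, 0.3182, 0.1468]
tool_rot: [[0.993, 0.0, -0.12], [0.12, 0.0, 0.993], [0.0, -1.0, 0.0]]
force: [0.3, -0.0, -2.6]
width: 0.0176
```

```bash
python3 -c "
from h import *
capfind((.5014,.1318),.144,'9')
im=cv2.imread('pics/side9.png')[200:400,270:470];cv2.imwrite('pics/s9c.png',cv2.resize(im,None,fx=3,fy=3))
togo(.4902,.2226)"
```

```text
top guess [243.5 313.8] ell [243.6 313.4] [33.3 34.5] [[0.5021 0.1316 0.144 ]]
side guess [372.2 285.3] ell [340.3 337.9] [ 6.7 18.7] [[0.5265 0.2424 0.144 ]]
tri [0.5219 0.1521 0.0505]
clock 12.8667 pos [0.479  0.3178 0.1467] width 0.0172 F [-0.05 -0.44 -2.38] yaw 6.91 down [ 1.e-04  2.e-04 -1.e+00]
to go cm tool [-0.03 -0.   -9.58]
```

View pics/s9c.png

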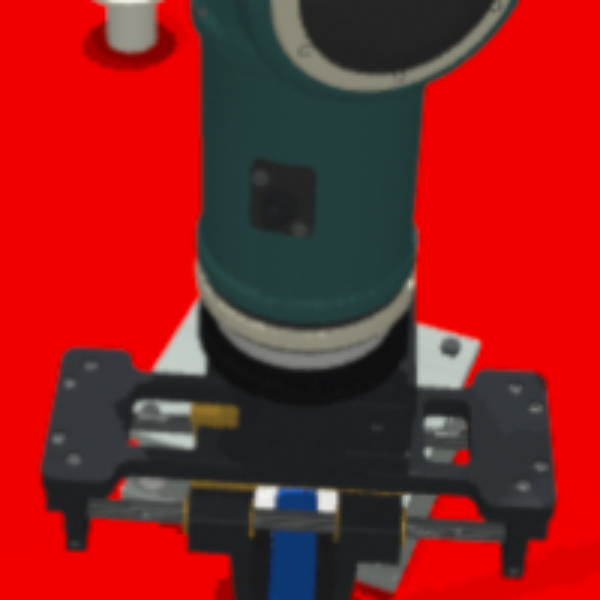

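View pics/top9.png

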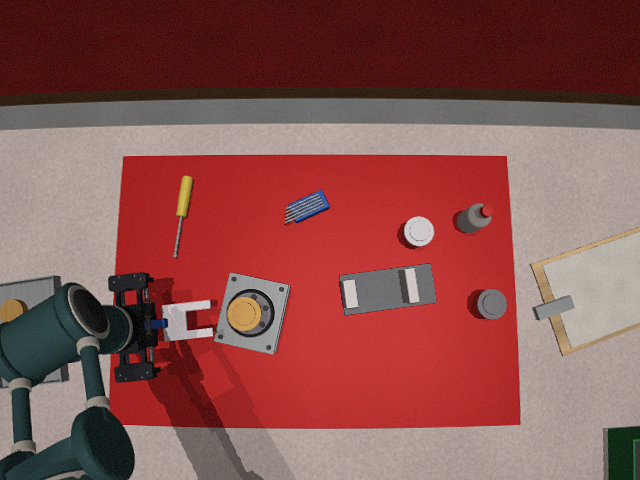

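Emit:
arm_command:
  rows:
    - {"dx":0,"dy":-0.6,"dz":0,"ax":0,"ay":0,"az":0,"grip":0}
    - {"dx":0,"dy":-1.2,"dz":0,"ax":0,"ay":0,"az":0,"grip":0}
    - {"dx":0,"dy":-1.6,"dz":0,"ax":0,"ay":0,"az":0,"grip":0}
    - {"dx":0,"dy":-1.6,"dz":0,"ax":0,"ay":0,"az":0,"grip":0}
    - {"dx":0,"dy":-1.4,"dz":0,"ax":0,"ay":0,"az":0,"grip":0}
    - {"dx":0,"dy":-0.8,"dz":-0.5,"ax":0,"ay":0,"az":0,"grip":0}
    - {"dx":0,"dy":-0.3,"dz":-1.0,"ax":0,"ay":0,"az":0,"grip":0}
    - {"dx":0.2,"dy":0,"dz":-1.7,"ax":0,"ay":0,"az":0,"grip":0}
    - {"dx":0.2,"dy":0,"dz":-2.5,"ax":0,"ay":0,"az":0,"grip":0}
    - {"dx":0.2,"dy":0,"dz":-2.9,"ax":0,"ay":0,"az":0,"grip":0}
    - {"dx":0.2,"dy":0,"dz":-3,"ax":0,"ay":0,"az":0,"grip":0}
    - {"dx":0.2,"dy":0,"dz":-3,"ax":0,"ay":0,"az":0,"grip":0}

```text
clock: 13.87
ee_pos: [0.5058, 0.1703, 0.2213]
tool_rot: [[0.993, -0.001, -0.119], [0.119, -0.001, 0.993], [-0.001, -1.0, -0.001]]
force: [0.1, -0.2, -1.8]
width: 0.0174
```

Emit:
arm_command:
  rows:
    - {"dx":0.2,"dy":0,"dz":-3,"ax":0,"ay":0,"az":0,"grip":0}
    - {"dx":0.2,"dy":0,"dz":-3,"ax":0,"ay":0,"az":0,"grip":0}
    - {"dx":0.2,"dy":0,"dz":-3,"ax":0,"ay":0,"az":0,"grip":0}
    - {"dx":0.2,"dy":0,"dz":-3,"ax":0,"ay":0,"az":0,"grip":0}
    - {"dx":0.2,"dy":0,"dz":-3,"ax":0,"ay":0,"az":0,"grip":0}
    - {"dx":0.2,"dy":0,"dz":-3,"ax":0,"ay":0,"az":0,"grip":0}
    - {"dx":0,"dy":0,"dz":-3,"ax":0,"ay":0,"az":0,"grip":0}
    - {"dx":0,"dy":0,"dz":-3,"ax":0,"ay":0,"az":0,"grip":0}
    - {"dx":0,"dy":0,"dz":-3,"ax":0,"ay":0,"az":0,"grip":0}
    - {"dx":0,"dy":0,"dz":-2.5,"ax":0,"ay":0,"az":0,"grip":0}
    - {"dx":0,"dy":0,"dz":-1.5,"ax":0,"ay":0,"az":0,"grip":0}
    - {"dx":0,"dy":0,"dz":-0.6,"ax":0,"ay":0,"az":0,"grip":0}

```text
clock: 14.87
ee_pos: [0.5551, -0.1423, 0.2214]
tool_rot: [[0.993, -0.001, -0.116], [0.116, -0.0, 0.993], [-0.001, -1.0, -0.0]]
force: [-0.1, 0.5, -1.5]
width: 0.0172
```

Emit:
arm_command:
  rows:
    - {"dx":0,"dy":0.8,"dz":0,"ax":0,"ay":0,"az":0,"grip":0}
    - {"dx":0,"dy":1.6,"dz":0,"ax":0,"ay":0,"az":0,"grip":0}
    - {"dx":0,"dy":2,"dz":0,"ax":0,"ay":0,"az":0,"grip":0}
    - {"dx":0,"dy":2,"dz":0,"ax":0,"ay":0,"az":0,"grip":0}
    - {"dx":0,"dy":1.6,"dz":0,"ax":0,"ay":0,"az":0,"grip":0}
    - {"dx":0,"dy":0.8,"dz":0,"ax":0,"ay":0,"az":0,"grip":0}
    - {"dx":0,"dy":0.3,"dz":0,"ax":0,"ay":0,"az":0,"grip":0}
    - {"dx":0,"dy":0,"dz":0,"ax":0,"ay":0,"az":0,"grip":0}

```text
clock: 15.53
ee_pos: [0.5552, -0.1386, 0.1298]
tool_rot: [[0.993, -0.002, -0.12], [0.12, 0.001, 0.993], [-0.002, -1.0, 0.001]]
force: [0.5, -0.8, -1.7]
width: 0.0177
```

```bash
python3 -c "
from h import *
capfind((.5014,.1318),.144,'10')
im=cv2.imread('pics/side10.png')[120:360,270:470];cv2.imwrite('pics/s10c.png',cv2.resize(im,None,fx=2.5,fy=2.5))
togo(.5581,-.1581,.0727)"
```

```text
top guess [243.5 313.8] ell [243.5 313.3] [33.5 34.3] [[0.5023 0.1317 0.144 ]]
side guess [372.2 285.3] ell [372.  292.9] [47.9 48.5] [[0.4991 0.148  0.144 ]]
tri [0.5015 0.1339 0.131 ]
clock 15.6333 pos [ 0.5565 -0.1393  0.1316] width 0.0178 F [-0.43  0.24 -1.08] yaw 6.85 down [ 1.4e-03 -3.0e-04 -1.0e+00]
to go cm tool [-0.07  5.89 -1.88]
```

View pics/s10c.png

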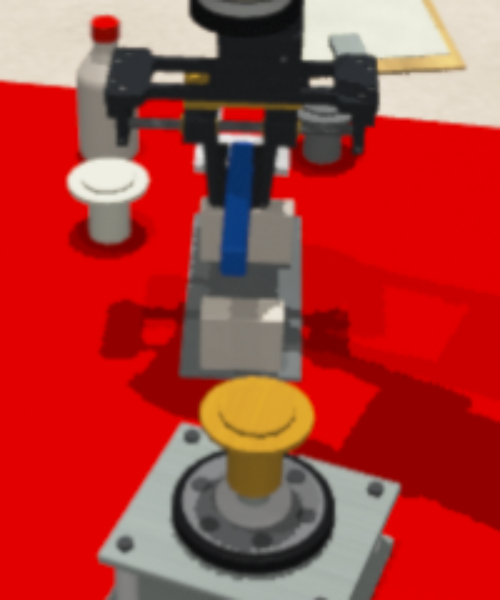

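View pics/top10.png

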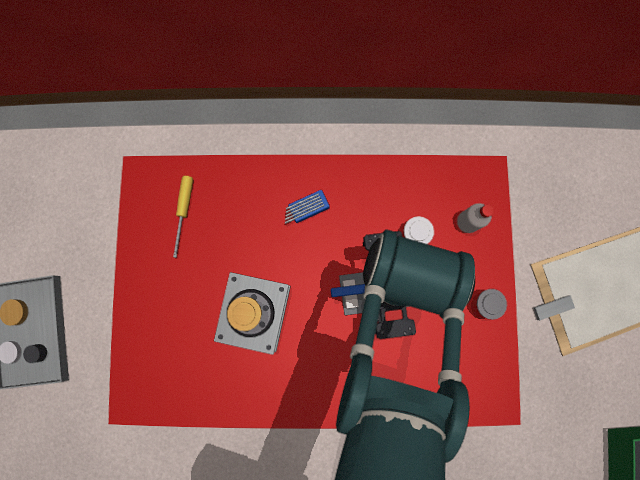

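```bash
python3 -c "
from h import *
im=cv2.imread('pics/top4.png');c=cam('top')
h=cv2.cvtColor(im,cv2.COLOR_BGR2HSV).astype(int);m=(h[:,:,1]<50)&(h[:,:,2]>150);m[:262]=0;m[318:]=0;m[:,:335]=0;m[:,440:]=0
Q=[]
for b in blobs(m,60):
    r=cv2.minAreaRect(b);P=plane(c,[r[0]],.055)[0];B=plane(c,cv2.boxPoints(r),.055);print(np.round(r[0],1),P.round(4),np.linalg.norm(np.diff(B,axis=0),axis=1).round(4),r[2]);Q.append(P)
Q.sort(key=lambda p:p[1]);d=Q[-1]-Q[0];L=np.linalg.norm(d);u=d/L;print('L',L,'u',u,'origin',Q[0]+.045*u, Q[-1]-.088*u)
"
```

```text
[350.3 293.4] [ 0.5429 -0.0789  0.055 ] [0.0247 0.0587 0.0245] 81.46923065185547
[411.8 285. ] [ 0.5604 -0.2108  0.055 ] [0.0215 0.0728 0.0213] 81.25383758544922
L 0.13311671965222055 u [-0.13137847  0.99133228  0.        ] origin [ 0.55451194 -0.16620652  0.055     ] [ 0.5544966  -0.16609082  0.055     ]
```

Emit:
arm_command:
  rows:
    - {"dx":-0.1,"dy":0,"dz":-0.6,"ax":0,"ay":0,"az":0,"grip":0}
    - {"dx":0,"dy":0.3,"dz":-0.9,"ax":0,"ay":0,"az":0,"grip":0}
    - {"dx":0,"dy":0.8,"dz":-0.4,"ax":0,"ay":0,"az":0,"grip":0}
    - {"dx":0,"dy":1,"dz":0,"ax":0,"ay":0,"az":0,"grip":0}
    - {"dx":0,"dy":1,"dz":0,"ax":0,"ay":0,"az":0,"grip":0}
    - {"dx":0,"dy":1,"dz":0,"ax":0,"ay":0,"az":0,"grip":0}
    - {"dx":0,"dy":0.6,"dz":0,"ax":0,"ay":0,"az":0,"grip":0}
    - {"dx":0,"dy":0.4,"dz":0,"ax":0,"ay":0,"az":0,"grip":0}
    - {"dx":0,"dy":0.2,"dz":0,"ax":0,"ay":0,"az":0,"grip":0}
    - {"dx":0,"dy":0.1,"dz":0,"ax":0,"ay":0,"az":0,"grip":0}
    - {"dx":0,"dy":0,"dz":0,"ax":0,"ay":0,"az":0,"grip":0}
    - {"dx":0,"dy":0,"dz":0,"ax":0,"ay":0,"az":0,"grip":0}

```text
clock: 16.63
ee_pos: [0.5575, -0.1587, 0.0772]
tool_rot: [[0.993, 0.001, -0.119], [0.119, -0.0, 0.993], [0.001, -1.0, -0.0]]
force: [-0.3, 0.5, -1.3]
width: 0.0178
```

```bash
python3 -c "
from h import *
togo(.5581,-.1581,.0727)"
```

```text
clock 16.6333 pos [ 0.5575 -0.1587  0.0772] width 0.0178 F [-0.28  0.45 -1.35] yaw 6.83 down [ 9.e-04 -3.e-04 -1.e+00]
to go cm tool [0.07 0.45 0.05]
```

Emit:
arm_command:
  rows:
    - {"dx":0.05,"dy":0.15,"dz":0,"ax":0,"ay":0,"az":0,"grip":0}
    - {"dx":0,"dy":0.15,"dz":0,"ax":0,"ay":0,"az":0,"grip":0}
    - {"dx":0,"dy":0.1,"dz":0,"ax":0,"ay":0,"az":0,"grip":0}
    - {"dx":0,"dy":0.05,"dz":0,"ax":0,"ay":0,"az":0,"grip":0}
    - {"dx":0,"dy":0,"dz":0,"ax":0,"ay":0,"az":0,"grip":0}
    - {"dx":0,"dy":0,"dz":0,"ax":0,"ay":0,"az":0,"grip":0}

```text
clock: 17.13
ee_pos: [0.5577, -0.1586, 0.0727]
tool_rot: [[0.993, 0.0, -0.119], [0.119, -0.0, 0.993], [0.0, -1.0, -0.0]]
force: [-1.5, 1.3, 2.2]
width: 0.0175
```

Emit:
arm_command:
  rows:
    - {"dx":0,"dy":0,"dz":0,"ax":0,"ay":0,"az":0,"grip":25}
    - {"dx":0,"dy":0,"dz":0,"ax":0,"ay":0,"az":0,"grip":40}
    - {"dx":0,"dy":0,"dz":0,"ax":0,"ay":0,"az":0,"grip":60}
    - {"dx":0,"dy":0,"dz":0,"ax":0,"ay":0,"az":0,"grip":60}
    - {"dx":0,"dy":0,"dz":0,"ax":0,"ay":0,"az":0,"grip":60}
    - {"dx":0,"dy":0,"dz":0,"ax":0,"ay":0,"az":0,"grip":60}
    - {"dx":0,"dy":-0.5,"dz":0,"ax":0,"ay":0,"az":0,"grip":60}
    - {"dx":0,"dy":-1.0,"dz":0,"ax":0,"ay":0,"az":0,"grip":60}
    - {"dx":0,"dy":-2,"dz":0,"ax":0,"ay":0,"az":0,"grip":60}
    - {"dx":0,"dy":-3,"dz":0,"ax":0,"ay":0,"az":0,"grip":60}
    - {"dx":0,"dy":-3,"dz":0,"ax":0,"ay":0,"az":0,"grip":60}
    - {"dx":0,"dy":-3,"dz":0,"ax":0,"ay":0,"az":0,"grip":60}

```text
clock: 18.13
ee_pos: [0.5574, -0.1585, 0.1993]
tool_rot: [[0.993, 0.0, -0.119], [0.119, -0.0, 0.993], [0.0, -1.0, -0.0]]
force: [0.7, -0.2, 0.3]
width: 0.0527
```

```bash
python3 -c "
from h import *
togo(.5014,.1318,.26)
im=ctrl.get_image('side')[120:360,270:470,::-1];cv2.imwrite('pics/s11c.png',cv2.resize(im,None,fx=2.5,fy=2.5))
togo(.5014,.1318,.26)"
```

```text
clock 18.1333 pos [ 0.5574 -0.1585  0.1993] width 0.0527 F [ 0.71 -0.18  0.34] yaw 6.82 down [ 2.e-04 -1.e-04 -1.e+00]
to go cm tool [-2.11 -6.07 29.49]
clock 18.1833 pos [ 0.5612 -0.1597  0.2069] width 0.053 F [ 1.77 -0.65  3.76] yaw 6.82 down [ 0.0109 -0.0036 -0.9999]
to go cm tool [-2.42 -5.48 29.63]
```

View pics/s11c.png

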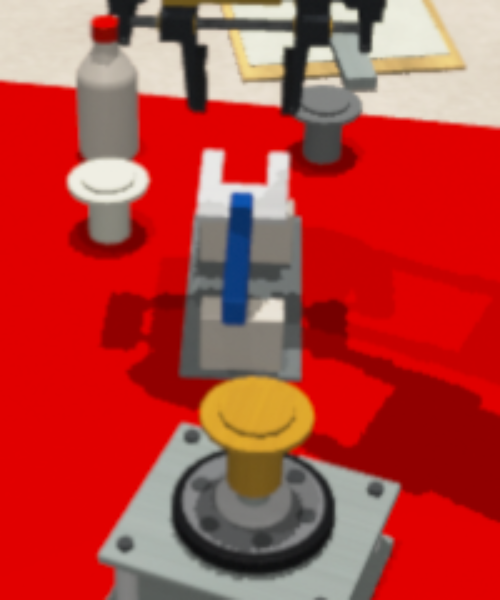

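Emit:
arm_command:
  rows:
    - {"dx":0,"dy":-1.5,"dz":0.8,"ax":0,"ay":0,"az":0,"grip":0}
    - {"dx":-0.2,"dy":-1.5,"dz":2,"ax":0,"ay":0,"az":0,"grip":0}
    - {"dx":-0.2,"dy":0,"dz":3,"ax":0,"ay":0,"az":0,"grip":0}
    - {"dx":-0.2,"dy":0,"dz":3,"ax":0,"ay":0,"az":0,"grip":0}
    - {"dx":-0.2,"dy":0,"dz":3,"ax":0,"ay":0,"az":0,"grip":0}
    - {"dx":-0.2,"dy":0,"dz":3,"ax":0,"ay":0,"az":0,"grip":0}
    - {"dx":-0.2,"dy":0,"dz":3,"ax":0,"ay":0,"az":0,"grip":0}
    - {"dx":-0.2,"dy":0,"dz":3,"ax":0,"ay":0,"az":0,"grip":0}
    - {"dx":-0.2,"dy":0,"dz":3,"ax":0,"ay":0,"az":0,"grip":0}
    - {"dx":-0.2,"dy":0,"dz":3,"ax":0,"ay":0,"az":0,"grip":0}
    - {"dx":-0.2,"dy":0,"dz":2,"ax":0,"ay":0,"az":0,"grip":0}
    - {"dx":0,"dy":0,"dz":0.7,"ax":0,"ay":0,"az":0,"grip":0}

```text
clock: 19.18
ee_pos: [0.5021, 0.1344, 0.2281]
tool_rot: [[0.993, 0.001, -0.121], [0.121, 0.001, 0.993], [0.001, -1.0, 0.001]]
force: [0.7, -0.3, 0.1]
width: 0.0002
```

Emit:
arm_command:
  rows:
    - {"dx":0,"dy":0,"dz":0,"ax":0,"ay":0,"az":0,"grip":0}
    - {"dx":0,"dy":0,"dz":0,"ax":0,"ay":0,"az":0,"grip":0}
    - {"dx":0,"dy":0,"dz":0,"ax":0,"ay":0,"az":0,"grip":0}
    - {"dx":0,"dy":0,"dz":0,"ax":0,"ay":0,"az":0,"grip":0}

```text
clock: 19.52
ee_pos: [0.503, 0.1308, 0.2273]
tool_rot: [[0.993, 0.0, -0.117], [0.117, -0.0, 0.993], [0.0, -1.0, -0.0]]
force: [-0.1, -0.5, 0.1]
width: 0.0006
```

```bash
python3 -c "
from h import *
togo(.5016,.1318,.19)"
```

```text
clock 19.5167 pos [0.503  0.1308 0.2273] width 0.0006 F [-0.13 -0.52  0.11] yaw 6.73 down [ 1.e-04 -4.e-04 -1.e+00]
to go cm tool [-0.13  3.73  0.12]
```

Emit:
arm_command:
  rows:
    - {"dx":-0.12,"dy":0.5,"dz":0.1,"ax":0,"ay":0,"az":0,"grip":0}
    - {"dx":0,"dy":1,"dz":0,"ax":0,"ay":0,"az":0,"grip":0}
    - {"dx":0,"dy":1.2,"dz":0,"ax":0,"ay":0,"az":0,"grip":0}
    - {"dx":0,"dy":1,"dz":0,"ax":0,"ay":0,"az":0,"grip":0}
    - {"dx":0,"dy":0.6,"dz":0,"ax":0,"ay":0,"az":0,"grip":0}
    - {"dx":0,"dy":0.3,"dz":0,"ax":0,"ay":0,"az":0,"grip":0}
    - {"dx":0,"dy":0,"dz":0,"ax":0,"ay":0,"az":0,"grip":0}
    - {"dx":0,"dy":0,"dz":0,"ax":0,"ay":0,"az":0,"grip":0}

```text
clock: 20.18
ee_pos: [0.5014, 0.1329, 0.1809]
tool_rot: [[0.993, -0.0, -0.119], [0.119, -0.0, 0.993], [-0.0, -1.0, -0.0]]
force: [0.3, 0.8, 0.7]
width: 0.0003
```

```bash
python3 -c "
from h import *
togo(.5016,.1318,.16)
im=ctrl.get_image('side')[200:380,270:470,::-1];cv2.imwrite('pics/s12c.png',cv2.resize(im,None,fx=3,fy=3))"
```

```text
clock 20.1833 pos [0.5014 0.1329 0.1809] width 0.0003 F [0.34 0.78 0.67] yaw 6.82 down [-5.e-04 -1.e-04 -1.e+00]
to go cm tool [ 0.01  2.09 -0.11]
```

View pics/s12c.png

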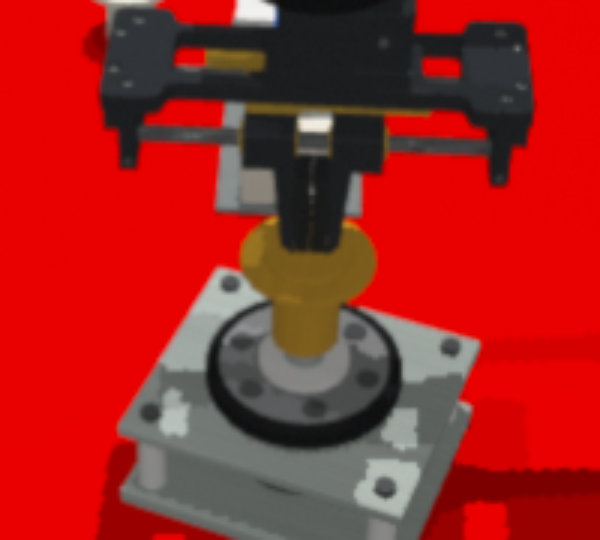

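Fingers are centred over the button, a few mm above. Press down slowly.

Emit:
arm_command:
  rows:
    - {"dx":0,"dy":0.2,"dz":-0.1,"ax":0,"ay":0,"az":0,"grip":0}
    - {"dx":0,"dy":0.2,"dz":0,"ax":0,"ay":0,"az":0,"grip":0}
    - {"dx":0,"dy":0.2,"dz":0,"ax":0,"ay":0,"az":0,"grip":0}
    - {"dx":0,"dy":0.15,"dz":0,"ax":0,"ay":0,"az":0,"grip":0}
    - {"dx":0,"dy":0.15,"dz":0,"ax":0,"ay":0,"az":0,"grip":0}
    - {"dx":0,"dy":0.1,"dz":0,"ax":0,"ay":0,"az":0,"grip":0}
    - {"dx":0,"dy":0.1,"dz":0,"ax":0,"ay":0,"az":0,"grip":0}

```text
clock: 20.82
ee_pos: [0.5021, 0.132, 0.1712]
tool_rot: [[0.993, 0.001, -0.119], [0.119, 0.0, 0.993], [0.001, -1.0, 0.0]]
force: [-1.6, -0.3, 7.6]
width: 0.0006
```

Emit:
arm_command:
  rows:
    - {"dx":0,"dy":0.15,"dz":0,"ax":0,"ay":0,"az":0,"grip":0}
    - {"dx":0,"dy":0.15,"dz":0,"ax":0,"ay":0,"az":0,"grip":0}
    - {"dx":0,"dy":0.15,"dz":0,"ax":0,"ay":0,"az":0,"grip":0}
    - {"dx":0,"dy":0.15,"dz":0,"ax":0,"ay":0,"az":0,"grip":0}
    - {"dx":0,"dy":0.1,"dz":0,"ax":0,"ay":0,"az":0,"grip":0}
    - {"dx":0,"dy":0.1,"dz":0,"ax":0,"ay":0,"az":0,"grip":0}

```text
clock: 21.32
ee_pos: [0.5027, 0.132, 0.1635]
tool_rot: [[0.993, 0.003, -0.119], [0.119, 0.0, 0.993], [0.003, -1.0, 0.0]]
force: [0.2, -0.1, 4.9]
width: 0.0005
```

Emit:
arm_command:
  rows:
    - {"dx":0,"dy":0.1,"dz":0,"ax":0,"ay":0,"az":0,"grip":0}
    - {"dx":0,"dy":0.1,"dz":0,"ax":0,"ay":0,"az":0,"grip":0}
    - {"dx":0,"dy":0.05,"dz":0,"ax":0,"ay":0,"az":0,"grip":0}
    - {"dx":0,"dy":0.05,"dz":0,"ax":0,"ay":0,"az":0,"grip":0}
    - {"dx":0,"dy":0.05,"dz":0,"ax":0,"ay":0,"az":0,"grip":0}

```text
clock: 21.73
ee_pos: [0.5028, 0.1321, 0.1604]
tool_rot: [[0.993, 0.003, -0.119], [0.119, 0.001, 0.993], [0.003, -1.0, 0.0]]
force: [-2.5, -0.6, 11.6]
width: 0.0004
```

Emit:
arm_command:
  rows:
    - {"dx":0,"dy":0.05,"dz":0,"ax":0,"ay":0,"az":0,"grip":0}
    - {"dx":0,"dy":0.05,"dz":0,"ax":0,"ay":0,"az":0,"grip":0}
    - {"dx":0,"dy":0,"dz":0,"ax":0,"ay":0,"az":0,"grip":0}
    - {"dx":0,"dy":0,"dz":0,"ax":0,"ay":0,"az":0,"grip":0}

```text
clock: 22.07
ee_pos: [0.5028, 0.1321, 0.1604]
tool_rot: [[0.993, 0.003, -0.119], [0.119, 0.001, 0.993], [0.003, -1.0, 0.0]]
force: [-3.6, -0.3, 13.3]
width: 0.0005
```

Emit:
arm_command:
  rows:
    - {"dx":0,"dy":0.1,"dz":0,"ax":0,"ay":0,"az":0,"grip":0}
    - {"dx":0,"dy":0,"dz":0,"ax":0,"ay":0,"az":0,"grip":0}
    - {"dx":0,"dy":0,"dz":0,"ax":0,"ay":0,"az":0,"grip":0}

```text
clock: 22.32
ee_pos: [0.5029, 0.1321, 0.1603]
tool_rot: [[0.993, 0.003, -0.119], [0.119, 0.001, 0.993], [0.003, -1.0, 0.0]]
force: [-4.6, -0.5, 18.7]
width: 0.0002
```

Emit:
arm_command:
  rows:
    - {"dx":0,"dy":-0.3,"dz":0,"ax":0,"ay":0,"az":0,"grip":0}
    - {"dx":0,"dy":-0.5,"dz":0,"ax":0,"ay":0,"az":0,"grip":0}
    - {"dx":0,"dy":-1.5,"dz":0,"ax":0,"ay":0,"az":0,"grip":0}
    - {"dx":0,"dy":-2.5,"dz":0,"ax":0,"ay":0,"az":0,"grip":0}
    - {"dx":0,"dy":-2.5,"dz":0,"ax":0,"ay":0,"az":0,"grip":0}
    - {"dx":0,"dy":-2,"dz":2,"ax":0,"ay":0,"az":0,"grip":0}
    - {"dx":0,"dy":-1,"dz":3,"ax":0,"ay":0,"az":0,"grip":0}
    - {"dx":-1,"dy":0,"dz":3,"ax":0,"ay":0,"az":0,"grip":0}
    - {"dx":-1,"dy":0,"dz":3,"ax":0,"ay":0,"az":0,"grip":0}
    - {"dx":-1,"dy":0,"dz":3,"ax":0,"ay":0,"az":0,"grip":0}
    - {"dx":0,"dy":0,"dz":2,"ax":0,"ay":0,"az":0,"grip":0}
    - {"dx":0,"dy":0,"dz":0,"ax":0,"ay":0,"az":0,"grip":0}

```text
clock: 23.32
ee_pos: [0.4514, 0.2901, 0.2591]
tool_rot: [[0.993, -0.001, -0.122], [0.122, 0.001, 0.993], [-0.001, -1.0, 0.001]]
force: [0.4, 0.8, 0.3]
width: 0.0007
```

Emit:
arm_command:
  rows:
    - {"dx":0,"dy":0,"dz":3,"ax":0,"ay":0,"az":0,"grip":0}
    - {"dx":0,"dy":0,"dz":3,"ax":0,"ay":0,"az":0,"grip":0}
    - {"dx":0,"dy":0,"dz":3,"ax":0,"ay":0,"az":0,"grip":0}
    - {"dx":0,"dy":0,"dz":3,"ax":0,"ay":0,"az":0,"grip":0}
    - {"dx":0,"dy":0,"dz":0,"ax":0,"ay":0,"az":0,"grip":0}
    - {"dx":0,"dy":0,"dz":0,"ax":0,"ay":0,"az":0,"grip":0}
    - {"dx":0,"dy":0,"dz":0,"ax":0,"ay":0,"az":0,"grip":0}

```text
clock: 23.9
ee_pos: [0.4385, 0.4051, 0.2589]
tool_rot: [[0.993, -0.001, -0.119], [0.119, -0.002, 0.993], [-0.001, -1.0, -0.002]]
force: [-0.5, -0.4, -0.7]
width: 0.0003
```

```bash
python3 -c "
from h import *
togo(.5016,.1318,.16)
capfind((.5014,.1318),.131,'13')
im=cv2.imread('pics/side13.png')[140:380,270:470];cv2.imwrite('pics/s13c.png',cv2.resize(im,None,fx=2.5,fy=2.5))
im=cv2.imread('pics/top13.png')
h=cv2.cvtColor(im,cv2.COLOR_BGR2HSV);H,S,V=[h[:,:,i].astype(int) for i in range(3)]
m=(H>100)&(H<130)&(S>120)&(V>110); m[:250]=0;m[:,:300]=0
ct=cam('top');c=max(blobs(m),key=cv2.contourArea)
ys,xs=np.where(cv2.drawContours(np.zeros(m.shape,np.uint8),[c],-1,1,-1)>0);W=plane(ct,np.c_[xs,ys],.079)[:,:2];mu=W.mean(0);u=np.linalg.svd(W-mu,full_matrices=False)[2][0];u*=np.sign(u[1]);print('handle',mu,u,'origin',mu-.04*u)
"
```

```text
clock 23.9 pos [0.4385 0.4051 0.2589] width 0.0003 F [-0.52 -0.43 -0.74] yaw 6.82 down [-0.001  -0.0019 -1.    ]
to go cm tool [  3.03   9.94 -27.87]
top guess [244.6 313.6] ell [244.7 312.5] [32.8 34. ] [[0.5035 0.1317 0.131 ]]
side guess [371.9 291.9] ell [363.9 294.8] [26.8 34.3] [[0.5118 0.1401 0.131 ]]
tri [0.508  0.1333 0.1253]
handle [ 0.5540721  -0.12472577] [-0.11917179  0.99287365] origin [ 0.55883897 -0.16444072]
```

View pics/s13c.png

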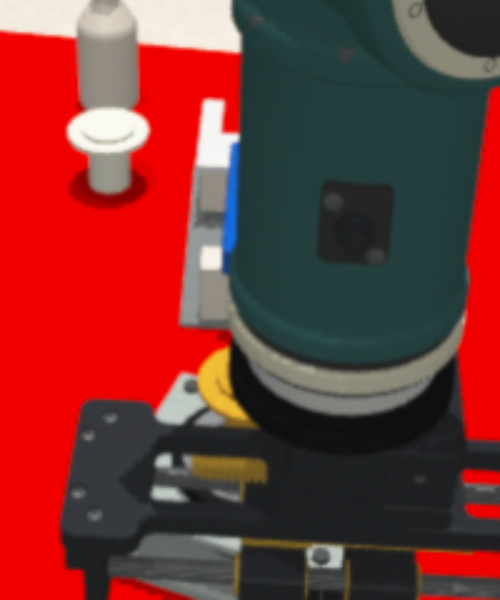

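View pics/top13.png

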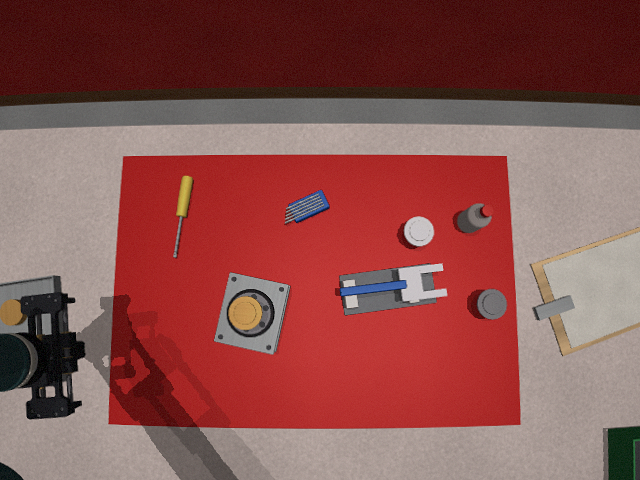

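Emit:
arm_command:
  rows:
    - {"dx":-2.5,"dy":0,"dz":3,"ax":0,"ay":0,"az":0,"grip":0}
    - {"dx":-2.5,"dy":0,"dz":3,"ax":0,"ay":0,"az":0,"grip":0}
    - {"dx":-2.5,"dy":0,"dz":3,"ax":0,"ay":0,"az":0,"grip":0}
    - {"dx":-2.5,"dy":0,"dz":3,"ax":0,"ay":0,"az":0,"grip":0}
    - {"dx":-2.5,"dy":0,"dz":3,"ax":0,"ay":0,"az":0,"grip":0}
    - {"dx":-2.5,"dy":0,"dz":3,"ax":0,"ay":0,"az":0,"grip":0}
    - {"dx":-1.5,"dy":0,"dz":2,"ax":0,"ay":0,"az":0,"grip":0}
    - {"dx":0,"dy":0,"dz":0,"ax":0,"ay":0,"az":0,"grip":0}

```text
clock: 24.67
ee_pos: [0.2481, 0.5873, 0.2598]
tool_rot: [[0.993, -0.001, -0.122], [0.122, 0.002, 0.993], [-0.001, -1.0, 0.002]]
force: [-0.8, 0.7, 0.3]
width: 0.0004
```

```bash
python3 -c "
from h import *
togo(.5016,.1318,.16)
capfind((.5014,.1318),.131,'14')
im=cv2.imread('pics/side14.png');c=cam('side')
e=cv2.resize(im[250:390,310:440],None,fx=4.2,fy=4.2,interpolation=cv2.INTER_CUBIC);cv2.imwrite('pics/s14c.png',e)
for n in('top','side'):
  cc=cam(n);im=cv2.imread(f'pics/{n}14.png');h=cv2.cvtColor(im,cv2.COLOR_BGR2HSV).astype(int)
  for z,r in((.126,.033),(.131,.033),(.078,.0235),(.078,.017)):
    t=np.linspace(0,6.283,40);P=np.c_[.5016+r*np.cos(t),.1318+r*np.sin(t),z+0*t];p=proj(cc,P);print(n,z,r,p.min(0).round(1),p.max(0).round(1))
  m=(h[:,:,0]>10)&(h[:,:,0]<28)&(h[:,:,1]>110)&(h[:,:,2]>50);g=proj(cc,[.5016,.1318,.131])[0]
  b=min(blobs(m,60),key=lambda k:np.abs(np.array(cv2.fitEllipse(k)[0])-g).sum());print(n,'bbox',cv2.boundingRect(b))
"
```

```text
clock 24.6667 pos [0.2481 0.5873 0.2598] width 0.0004 F [-0.82  0.75  0.32] yaw 6.98 down [-0.0012  0.0015 -1.    ]
to go cm tool [ 19.63   9.88 -48.31]
top guess [244.6 313.6] ell [244.7 312.5] [32.8 34. ] [[0.5035 0.1317 0.131 ]]
side guess [371.9 291.9] ell [370.4 299.4] [46.9 48.4] [[0.501 0.148 0.131]]
tri [0.5031 0.1339 0.1178]
top 0.126 0.033 [228.4 296.5] [261.8 330.5]
top 0.131 0.033 [227.8 296.5] [261.5 330.6]
top 0.078 0.0235 [237.8 301.6] [260.4 324.5]
top 0.078 0.017 [240.9 304.7] [257.3 321.3]
top bbox (228, 296, 34, 34)
side 0.126 0.033 [349.1 279.6] [394.3 310.2]
side 0.131 0.033 [349.1 277.1] [394.5 307.7]
side 0.078 0.0235 [355.1 307.1] [386.2 329.1]
side 0.078 0.017 [359.4 310. ] [381.9 325.9]
side bbox (349, 277, 46, 48)
```

View pics/s14c.png

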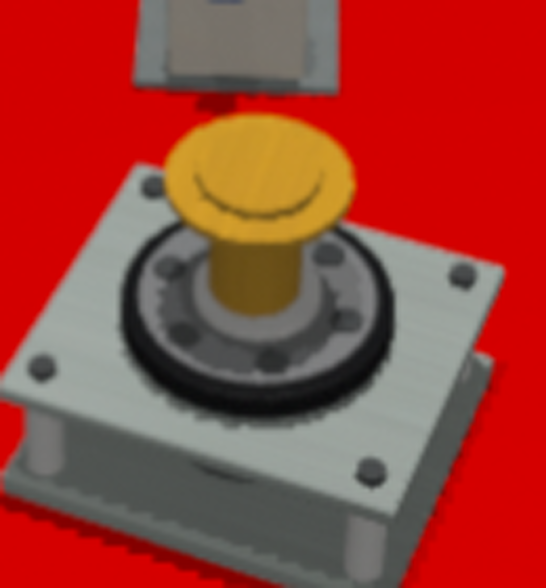

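```bash
python3 -c "
from rig import ctrl
print(ctrl.close_job(), ctrl.observe()['clock'])"
```

```text
the job is handed in; nothing more can be done
the job is handed in; nothing more can be done
```

The job is handed in at about 24.8 s of the 67 s allowed. The cap is pressed home on the hub and the fork is back flat on its rest. I got no verdict.

- **Carry and set-down:** I lifted the fork with the cap level, lowered it over the shaft and drew the fork straight out. The wrist reading fell from about 3 N to 1.9 N as the shaft took the cap's weight, and the cap stood upright.
- **Fork:** It lies within about 1 mm of where I found it. From the measured rest, that is about 4 mm sideways and 2 mm lengthwise from its place, at the same angle to within a degree.
- **Press:** The closed fingers pushed on the button. They stopped at the expected home height (tool point 0.1603–0.1604 m), with the force climbing to 18.7 N and no further movement.
- **Final pictures:** The cap's head and collar outlines match a cap that is home and centred, to about 1 pixel in both views, with no visible tilt.
- **Disagreement:** An ellipse fitted to the head in the top view put it about 2 mm off the shaft in x. The outline check on the same picture showed 1 mm or less. Both are inside the 4 mm limit. A small sideways force of about 4.6 N built up during the press.
- **Bystanders:** They look unmoved by eye in the last top picture; I did not measure them.

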